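Slide the packing block that fits into the empty stall

ROBOT

A 6-joint arm with a two-finger parallel gripper is mounted at the origin on a cart in front of the work surface, level with it; the furniture and walls round the work are solid. World frame = base frame: x ahead of the robot, y to its left, z up, the work surface at z = 0. Lengths are in m, angles in rad, forces in N, time in s.
With the tool pointing down it reaches from about 0.375 to 0.9 m from the base axis. Payload 3.1 kg.
Tool frame: the origin (TCP) lies midway between the tips of the shut fingers; the grasp point (between the pads) lies 19 mm behind it; z points along the fingers, x is the direction in which the jaws open and shut, and the axes are right-handed (so a half turn about z gives the same grasp; the last joint's range is limited). The gripper opens to 87 mm and grips with 3 to 60 N. Pads are 19 mm wide; open, the fingers measure 117 mm over their backs; the gripper's body (75 mm by 190 mm) begins 51 mm behind the grasp point.
Start: joints at [-1.454, 0.527, 1.433, -0, 1.181, -0.178], TCP at [0.182, -0.598, 0.192] pointing down, gripper open.
Joint ranges: [-3.08, 3.08], [-0.75, 2.2], [0.22, 2.44], [-1.43, 4.57], [0, 2.65], [-2.85, 2.85]. Speed limits (rad/s): [2.79, 2.79, 3.14, 3.14, 3.14, 3.14].

INTERFACE

Orientations are given as a unit quaternion [x, y, z, w].
In Python, from rig import * gives the robot as it stands.
- The arm moves only by the tool drive_tool, never from a script. Its argument "plan" is a list of rows, each an object with "offset": the shift along the tool's x, y, z in cm, a list of three; "delta_rot": the turn, a rotation vector about the tool's x, y, z in degrees, a list of three; "jaw": the finger opening in cm, from 0 to 8.7. In form: [{"offset": [dx, dy, dz], "delta_rot": [wx, wy, wz], "jaw": jaw}, ...]. A call has exactly 8 rows; each row is the pose to reach, as a shift and turn from the pose commanded when the call began, along the tool's axes at that moment; what a row does not reach only later rows make up. A row lasts 1/12 s, in which the tool goes at most 41.7 mm and 7.16 degrees, less where a joint would pass 70% of its speed; a pose out of reach is approached as far as the arm can. A call with a gripper value outside its range is refused whole. The fingers move at their own pace and stop on an object; "squeeze" is the grip in N (left out, the last holds). Time passes only in rows, so rows that repeat a pose let the fingers close, or fill a call up. It gives the time, the measured TCP pose, the force and the opening at its end, in the units of the state.
- get_obs(): the state, without advancing time (a new reading comes with each control period).
- camera(name): name is "scene" or "top"; returns the picture (480x640x3 uint8, red, green, blue); there is no depth.
- calibration(name): a dict with "K" (3x3 intrinsics, pixels), "distortion" ([k1, k2, p1, p2, k3] as OpenCV has them; the pictures are not rectified), "pose" (4x4, takes a point from camera to world coordinates). Camera axes: x right, y down, z forward; pixel columns grow to the right and rows downward; lengths in m; the calibration is good to about 2 mm. A picture is of the moment at which its call begins. calibration takes no time and is no camera call.
- hand_in(): hands the job in, once; it reports no verdict.
The state is a dict: "time": time; "q": joint angles; "joint_velocities": joint speeds; "joint_torque": joint torques, N m; "position": TCP position; "tool_rot": TCP orientation; "ft_force": force on the tool from outside, world axes, zero at the start; "moment": the same for the moment, N m; "grip_width": finger opening in m.
Only numpy, scipy, OpenCV 4.12 (cv2) and the standard library are available. Lean on these libraries where they do the work, as an engineer would, in place of code of your own. Each camera call takes 0.05 s, during which the arm holds its last target.

TASK

Of the three wooden packing blocks lying on the bench, find the one whose width fits the empty middle stall snugly. Slide that block along the bench top, without lifting it, into the stall until it is fully home, and press it firmly but gently against the end stop. Leave the other two blocks and the things in the outer stalls where they are.

Things in the scene. Friction and masses are not known exactly. Their poses are not given: they have to be found in the camera images.
- back_rail: straight wooden back rail fixed to the bench, 440 mm wide (y), 18 mm thick (x), 60 mm high, bare bench in front of it; origin at the centre of its underside, +x points away from the robot, into the stalls.
- middle_place (a point): the place of the middle (empty) stall: where that stall's origin lies, on the bench, 27 mm in front of the rail's centre plane.
- stall_narrow: fixed U-shaped plywood stall, 139 mm wide outside, 36 mm high, without a floor, open to its -x side; 95 mm between its straight side cheeks, which run 50 mm from the end stop and then flare outward by 7 mm a side over a further 19 mm at the mouth. Origin on the bench at the middle of the end stop's inner face; x axis runs from the mouth into the stop. The three stalls stand side by side, 145 mm apart, in an order that changes; the one at middle_place is empty.
- stall_medium: fixed U-shaped plywood stall, 139 mm wide outside, 36 mm high, without a floor, open to its -x side; 103 mm between its straight side cheeks, which run 50 mm from the end stop and then flare outward by 7 mm a side over a further 19 mm at the mouth. Origin on the bench at the middle of the end stop's inner face; x axis runs from the mouth into the stop. The three stalls stand side by side, 145 mm apart, in an order that changes; the one at middle_place is empty.
- stall_wide: fixed U-shaped plywood stall, 139 mm wide outside, 36 mm high, without a floor, open to its -x side; 111 mm between its straight side cheeks, which run 50 mm from the end stop and then flare outward by 7 mm a side over a further 19 mm at the mouth. Origin on the bench at the middle of the end stop's inner face; x axis runs from the mouth into the stop. The three stalls stand side by side, 145 mm apart, in an order that changes; the one at middle_place is empty.
- block_narrow: loose brown wooden packing block, 92 mm wide (its y), 76 mm long (its x), 40 mm high, about 0.35 kg; the three blocks differ only in width (92, 100, 108 mm). Origin at the centre of its underside. It fits stall_narrow: when home there, its centre lies 38 mm before the stall's origin, its x along the stall's x, and it sticks out of the mouth by about 7 mm. A block slides on the bench with a friction of about 1.5 to 5 N.
- block_medium: loose brown wooden packing block, 100 mm wide (its y), 76 mm long (its x), 40 mm high, about 0.35 kg; the three blocks differ only in width (92, 100, 108 mm). Origin at the centre of its underside. It fits stall_medium: when home there, its centre lies 38 mm before the stall's origin, its x along the stall's x, and it sticks out of the mouth by about 7 mm. A block slides on the bench with a friction of about 1.5 to 5 N.
- block_wide: loose brown wooden packing block, 108 mm wide (its y), 76 mm long (its x), 40 mm high, about 0.35 kg; the three blocks differ only in width (92, 100, 108 mm). Origin at the centre of its underside. It fits stall_wide: when home there, its centre lies 38 mm before the stall's origin, its x along the stall's x, and it sticks out of the mouth by about 7 mm. A block slides on the bench with a friction of about 1.5 to 5 N.
- wax_tin: round tin of wax, 67 mm across, 36 mm high, parked in the stall at the +y end; origin at the centre of its underside; leave it alone.
- tape_roll: roll of masking tape, 83 mm across, 19 mm high, parked in the stall at the -y end; origin at the centre of its underside; leave it alone.
There are look-alikes about, which are no part of the job. What is shaped like the stall_narrow but purple is not meant.

How it is judged:
On the way:
1. the block that fits is pressed with at least 4 N against the end stop of the middle stall (((horizontal distance between stall_narrow and middle_place below 0.03 m and x of block_narrow in the frame of stall_narrow between -0.0405 and -0.035 m and contact force between block_narrow and stall_narrow above 4 N) or (horizontal distance between stall_medium and middle_place below 0.03 m and x of block_medium in the frame of stall_medium between -0.0405 and -0.035 m and contact force between block_medium and stall_medium above 4 N) or (horizontal distance between stall_wide and middle_place below 0.03 m and x of block_wide in the frame of stall_wide between -0.0405 and -0.035 m and contact force between block_wide and stall_wide above 4 N))), for 0.1 s.
At the end, for the whole second after the job is handed in: The block whose width matches the middle stall (3 mm narrower than the gap) lies at rest on the bench inside it, its far face within 2.5 mm of the end stop and square in the stall (within 0.05 rad, 5 mm sideways) (((horizontal distance between stall_narrow and middle_place below 0.03 m and x of block_narrow in the frame of stall_narrow between -0.0405 and -0.035 m and y of block_narrow in the frame of stall_narrow between -0.005 and 0.005 m and angle between the y axis of block_narrow and the y axis of stall_narrow, either way round below 0.05 rad and height (world z) of block_narrow below 0.006 m and linear speed of block_narrow below 0.01 m/s) or (horizontal distance between stall_medium and middle_place below 0.03 m and x of block_medium in the frame of stall_medium between -0.0405 and -0.035 m and y of block_medium in the frame of stall_medium between -0.005 and 0.005 m and angle between the y axis of block_medium and the y axis of stall_medium, either way round below 0.05 rad and height (world z) of block_medium below 0.006 m and linear speed of block_medium below 0.01 m/s) or (horizontal distance between stall_wide and middle_place below 0.03 m and x of block_wide in the frame of stall_wide between -0.0405 and -0.035 m and y of block_wide in the frame of stall_wide between -0.005 and 0.005 m and angle between the y axis of block_wide and the y axis of stall_wide, either way round below 0.05 rad and height (world z) of block_wide below 0.006 m and linear speed of block_wide below 0.01 m/s))); the robot touches nothing.
It fails at once if a block that does not belong in the empty stall is moved by more than 40 mm ((horizontal distance between stall_narrow and middle_place below 0.03 m and distance of any of block_medium, block_wide from where it was at the start of the episode above 0.04 m) or (horizontal distance between stall_medium and middle_place below 0.03 m and distance of any of block_narrow, block_wide from where it was at the start of the episode above 0.04 m) or (horizontal distance between stall_wide and middle_place below 0.03 m and distance of any of block_narrow, block_medium from where it was at the start of the episode above 0.04 m)).
It fails at once if a block is lifted off the bench by more than 20 mm (height (world z) of any of block_narrow, block_medium, block_wide above 0.02 m).
It fails at once if the wax tin or the tape roll is moved by more than 25 mm (distance of any of wax_tin, tape_roll from where it was at the start of the episode above 0.025 m).
It fails at once if a block is rammed into a stall with more than 60 N (contact force between any of block_narrow, block_medium, block_wide and stall_narrow above 60 N or contact force between any of block_narrow, block_medium, block_wide and stall_medium above 60 N or contact force between any of block_narrow, block_medium, block_wide and stall_wide above 60 N).
It also fails if it takes over 48 s, if anything falls off the work surface, if the arm or the gripper's body presses on something with over 40 N, if the wrist force passes 120 N, or if a joint passes its speed limit or range.

## Working session

There is one attempt and no reset: what is moved stays moved. The work goes in short steps, Python scripts to look and compute and a tool call to move; the robot and the scene stay as the last step left them, time stands still between calls to the robot, and variables do not carry over. Pictures are saved under pics/ and viewed, and the job is handed in when it is done.

Besides the shell and the picture viewer there is one more tool, called after ">>>" as name(argument=value, ...), one argument or row to a line, values as JSON. drive_tool: Moves the arm, as the interface text tells. Its arguments: {"type":"object","properties":{"plan":{"type":"array","items":{"type":"object","properties":{"offset":{"type":"array","items":{"type":"number"}},"delta_rot":{"type":"array","items":{"type":"number"}},"jaw":{"type":"number"}}}},"squeeze":{"type":"number"}},"required":["plan"]}

```bash
ls; mkdir -p pics
python3 - <<'E'
from rig import *
import cv2
for n in("scene","top"):
    im=camera(n); cv2.imwrite(f"pics/{n}0.png",im[:,:,::-1]); c=calibration(n); print(n,c["K"],c["distortion"],c["pose"])
print(get_obs())
E
```

```text
pics
scene [[526.25170893   0.         318.81781127]
 [  0.         526.25170893 246.27692315]
 [  0.           0.           1.        ]] [-8.03968552e-05  0.00000000e+00  0.00000000e+00  0.00000000e+00
  0.00000000e+00] [[-0.8655981  -0.30195176  0.39945597  0.17436129]
 [-0.50070608  0.53113212 -0.68351451  0.75072551]
 [-0.00577549 -0.7916589  -0.61093603  0.65261897]
 [ 0.          0.          0.          1.        ]]
top [[588.23316054   0.         313.34619536]
 [  0.         588.23316054 242.94734678]
 [  0.           0.           1.        ]] [-0.09217988  0.          0.          0.          0.        ] [[-0.02466895 -0.99470297  0.099787    0.45087025]
 [-0.9993994   0.02696844  0.02176087  0.05132242]
 [-0.0243367  -0.09919025 -0.99477084  1.33464737]
 [ 0.          0.          0.          1.        ]]
{'time': 0.1, 'q': array([-1.45450674e+00,  5.28390517e-01,  1.43373858e+00, -2.60215766e-05,
        1.18143315e+00, -1.78505323e-01]), 'joint_velocities': array([-0.00061907, -0.00146215, -0.00219463,  0.00091859,  0.00078239,
       -0.0006787 ]), 'joint_torque': array([-6.32397459e-04, -4.40987277e+01, -1.77149963e+01,  6.35157642e-02,
        5.33934846e-02, -5.03965202e-05]), 'position': array([ 0.18152305, -0.59731553,  0.19117025]), 'tool_rot': array([ 8.03290682e-01, -5.95586358e-01, -6.83130391e-04, -7.09440108e-04]), 'ft_force': array([-0.5501869 , -0.43742677,  0.16392203]), 'moment': array([ 0.00874957,  0.00547865, -0.0281411 ]), 'grip_width': 0.08727192668691945}
```

View pics/top0.png

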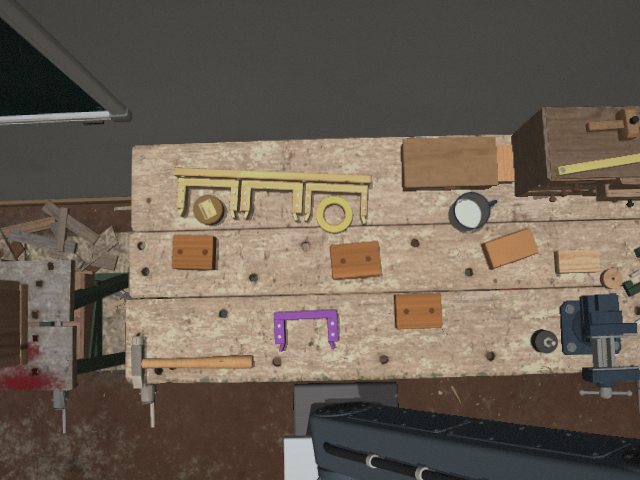

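View pics/scene0.png

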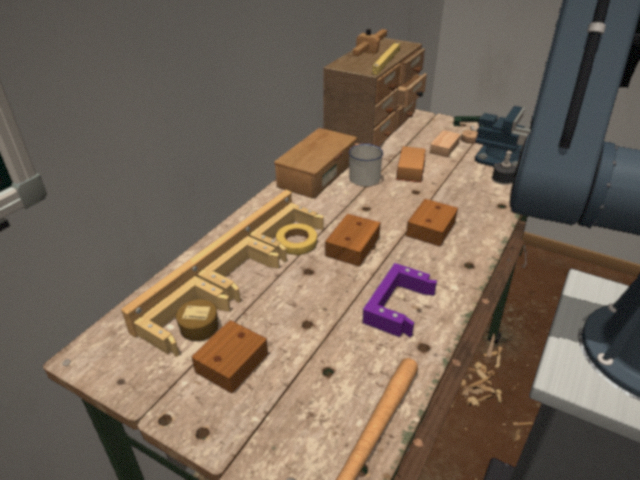

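The top view shows the yellow rail from (175,172) to (370,182), with three stalls below it. The tin is in the left stall at (208,209) and the tape is in the right one at (334,214). The middle stall, at about (272,190), is empty. There are three brown blocks with screw holes at (193,252), (356,260) and (418,310). Two look-alikes are not part of the job: a purple U at (306,330) and a plain orange block at (510,247). Next I'll enlarge and measure.

```bash
cat > h.py <<'E'
import numpy as np, cv2
from rig import *
def ray(n,uv,z):
    c=calibration(n);K=np.array(c["K"]);d=np.array(c["distortion"]);T=np.array(c["pose"])
    p=cv2.undistortPoints(np.array(uv,float).reshape(-1,1,2),K,d)[:,0]
    r=np.c_[p,np.ones(len(p))]@T[:3,:3].T
    s=(z-T[2,3])/r[:,2:]
    return (T[:3,3]+s*r)[:,:2]
def pix(n,P):
    c=calibration(n);T=np.linalg.inv(np.array(c["pose"]))
    return cv2.projectPoints(np.array(P,float).reshape(-1,3),cv2.Rodrigues(T[:3,:3])[0],T[:3,3],np.array(c["K"]),np.array(c["distortion"]))[0][:,0]
E
python3 - <<'E'
import cv2,numpy as np
im=cv2.imread("pics/top0.png")
a=cv2.resize(im[160:235,165:380],None,fx=3.7,fy=3.7,interpolation=cv2.INTER_CUBIC)
b=cv2.resize(im[225:335,165:450],None,fx=2.8,fy=2.8,interpolation=cv2.INTER_CUBIC)
cv2.imwrite("pics/c1.png",a);cv2.imwrite("pics/c2.png",b)
hsv=cv2.cvtColor(im,cv2.COLOR_BGR2HSV)
for p in [(272,186),(243,205),(418,310),(193,245),(356,252),(290,235),(306,315),(272,176),(215,210),(510,247)]: print(p,hsv[p[1],p[0]])
from h import *
m=cv2.inRange(hsv,(5,140,60),(14,255,255))
cn,_=cv2.findContours(m,cv2.RETR_EXTERNAL,cv2.CHAIN_APPROX_NONE)
for c in cn:
    if cv2.contourArea(c)>500:
        w=ray("top",c[:,0],0.04); r=cv2.minAreaRect((w*1000).astype(np.float32)); print(cv2.boundingRect(c),r)
E
```

```text
(272, 186) [ 23  93 194]
(243, 205) [ 19 102 195]
(418, 310) [ 13 151 159]
(193, 245) [ 14 151 162]
(356, 252) [ 13 149 152]
(290, 235) [ 16  51 196]
(306, 315) [143 123 168]
(272, 176) [ 24  97 195]
(215, 210) [ 21  97 177]
(510, 247) [ 14 131 179]
(395, 294, 47, 35) ((425.39715576171875, -145.20811462402344), (73.10678100585938, 99.52655792236328), 0.19472457468509674)
(330, 242, 51, 37) ((540.5662841796875, -11.330230712890625), (73.97555541992188, 105.75616455078125), 3.85269832611084)
(173, 236, 41, 33) ((567.9152221679688, 348.8094787597656), (90.7641830444336, 71.73430633544922), 88.599365234375)
```

View pics/c1.png

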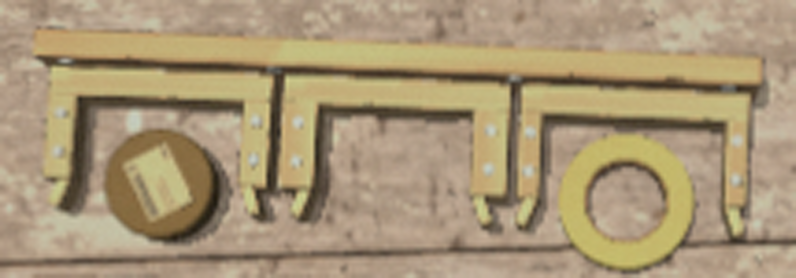

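View pics/c2.png

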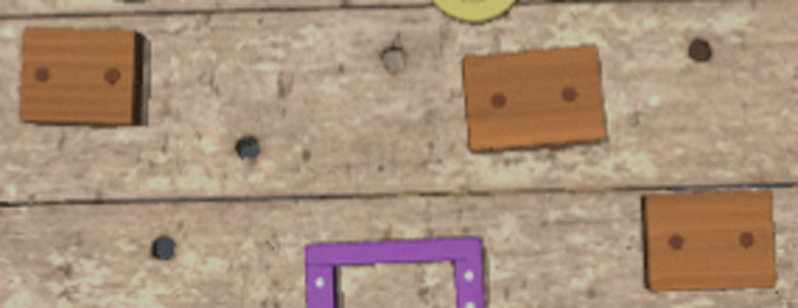

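Run:
```python
import cv2,numpy as np
from h import *
im=cv2.imread("pics/top0.png")
a=cv2.resize(im[168:226,232:312],None,fx=10,fy=10,interpolation=cv2.INTER_CUBIC)
cv2.imwrite("pics/c3.png",a)
hsv=cv2.cvtColor(im,cv2.COLOR_BGR2HSV)
m=cv2.inRange(hsv,(17,75,150),(32,255,255))
cv2.imwrite("pics/m.png",cv2.resize(m[155:240,165:380],None,fx=3.7,fy=3.7,interpolation=cv2.INTER_NEAREST))
```

```text
(no output)
```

View pics/c3.png

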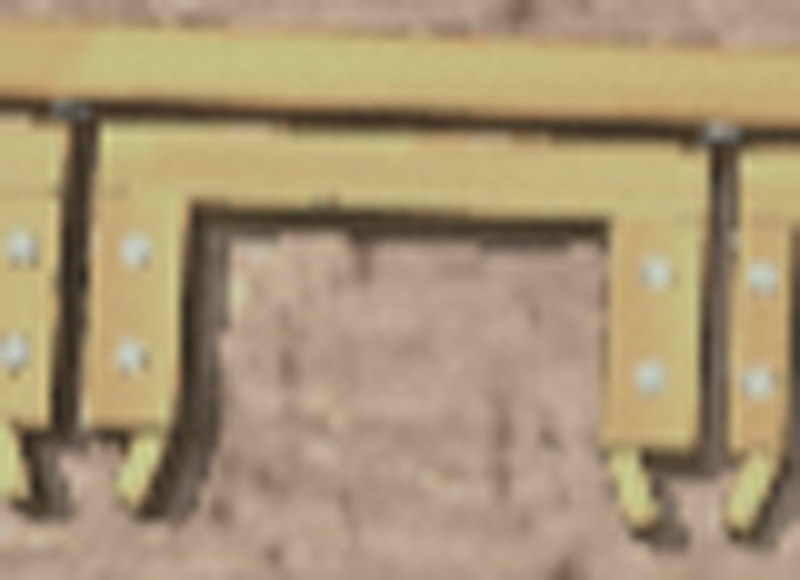

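View pics/m.png

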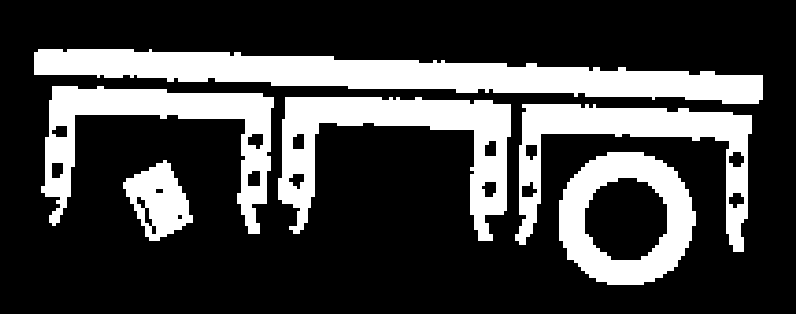

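Run:
```python
from h import *
c=lambda p:[((x+.5)/10-.5+232,(y+.5)/10-.5+168) for x,y in p]
P=ray("top",c([(190,203),(608,218),(178,430),(603,445),(103,122),(709,146)]),.036)
print(P)
print("gap",np.linalg.norm(P[0]-P[1]),np.linalg.norm(P[2]-P[3]),"outer",np.linalg.norm(P[4]-P[5]))
for a,b in((0,1),(4,5)):
    d=P[a]-P[b]; print("yaw deg of y axis",np.degrees(np.arctan2(-d[0],d[1])))
for a,b in((0,2),(1,3)):
    d=P[a]-P[b]; print("yaw x axis",np.degrees(np.arctan2(d[1],d[0])))
# rail
R=ray("top",[((x+.5)/3.7-.5+165,(y+.5)/3.7-.5+155) for x,y in[(35,50),(762,77),(35,73),(762,103)]],.06)
print(R, [np.degrees(np.arctan2(-(R[i]-R[i+1])[0],(R[i]-R[i+1])[1])) for i in(0,2)], R.mean(0))
# other stalls
cc=lambda p:[((x+.5)/3.7-.5+165,(y+.5)/3.7-.5+155) for x,y in p]
for p in([(76,118),(243,122)],[(541,132),(727,137)]):
    Q=ray("top",cc(p),.036);print(np.linalg.norm(Q[0]-Q[1]))
# blocks
im=cv2.imread("pics/top0.png");hsv=cv2.cvtColor(im,cv2.COLOR_BGR2HSV)
m=cv2.inRange(hsv[236:271,165:225],(5,110,60),(18,255,255))
cv2.imwrite("pics/b.png",np.hstack([cv2.resize(im[232:275,165:225],None,fx=6,fy=6,interpolation=cv2.INTER_CUBIC)]))
# verify in scene: predicted tall block rect corners later
s=cv2.imread("pics/scene0.png")
cv2.imwrite("pics/s1.png",cv2.resize(s[180:400,100:340],None,fx=2.7,fy=2.7,interpolation=cv2.INTER_CUBIC))
```

```text
[[0.70953917 0.21796331]
 [0.70322941 0.12385327]
 [0.65795627 0.22131457]
 [0.65178269 0.12603515]
 [0.72872822 0.23745735]
 [0.71897467 0.10081336]]
gap 0.09432132738227464 0.09547921061388774 outer 0.13699165457820814
yaw deg of y axis -3.835746412489244
yaw deg of y axis -4.082805618925574
yaw x axis -3.7171912419635
yaw x axis -2.4284927312379216
[[ 0.75509498  0.3862182 ]
 [ 0.72470314 -0.05055462]
 [ 0.74092336  0.38615408]
 [ 0.70896276 -0.04998358]] [np.float64(-3.980380149922292), np.float64(-4.191200153955424)] [0.73242106 0.16795852]
0.10320792824704009
0.11256556509472418
```

View pics/b.png

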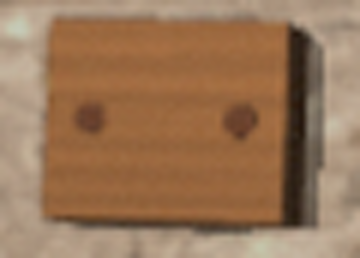

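View pics/s1.png

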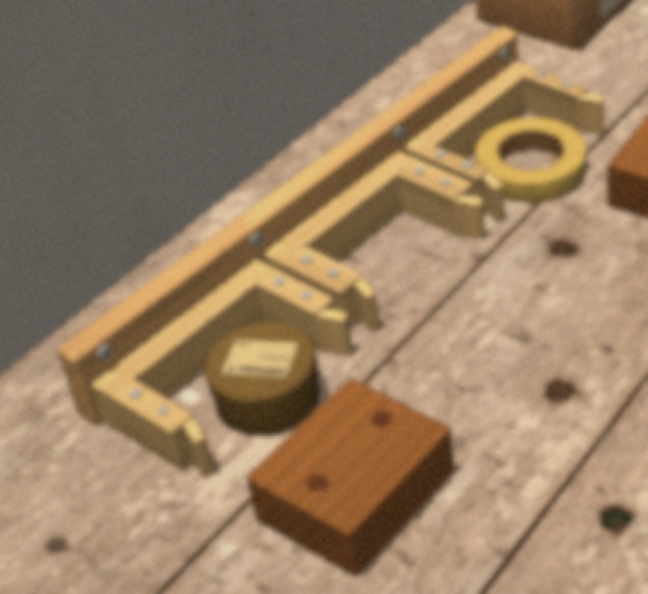

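Run:
```python
from h import *
from scipy.spatial.transform import Rotation as R
im=cv2.imread("pics/top0.png");g=cv2.cvtColor(im,cv2.COLOR_BGR2HSV)
c=lambda p:[((x+.5)/6-.5+165,(y+.5)/6-.5+232) for x,y in p]
P=ray("top",c([(52,20),(292,23),(285,221),(43,218)]),.04)
print(P,P.mean(0)); 
for a,b in((0,1),(3,2),(0,3),(1,2)):
    d=P[a]-P[b];print(np.linalg.norm(d),np.degrees(np.arctan2(d[1],d[0])))
m=cv2.inRange(g,(5,125,60),(18,255,255))
cn,_=cv2.findContours(m[232:275,165:225],cv2.RETR_EXTERNAL,cv2.CHAIN_APPROX_NONE)
k=max(cn,key=cv2.contourArea)[:,0]+[165,232];print(cv2.minAreaRect((ray("top",k,.04)*1000).astype(np.float32)))
# scene view: top-face corners from s1 crop
s=lambda p:[((x+.5)/2.7-.5+100,(y+.5)/2.7-.5+180) for x,y in p]
S=ray("scene",s([(355,380),(452,430),(355,537),(250,478)]),.04);print("scene",S,S.mean(0))
S2=ray("scene",s([(303,243),(400,187),(262,255),(402,155)]),.036);print("scene stall",S2)
# tin
T=ray("top",[(208,209),(194,209),(222,209),(208,225)],.036);print("tin",T)
o=get_obs();M=R.from_quat(o["tool_rot"]).as_matrix();print(M.round(3))
```

```text
[[0.60732381 0.3930556 ]
 [0.60366776 0.3024891 ]
 [0.53005693 0.30570368]
 [0.53338811 0.39656014]] [0.56860915 0.34945213]
0.0906402730735132 87.68829744838656
0.09091750986096392 87.90023425300403
0.07401870814390846 -2.713779503725854
0.07368098301708699 -2.5005183974270935
((567.931396484375, 349.1175842285156), (91.75139617919922, 75.69442749023438), 87.51284790039062)
scene [[0.59981484 0.30472636]
 [0.52681837 0.30887418]
 [0.52854599 0.39739388]
 [0.60417149 0.3940305 ]] [0.56483767 0.35125623]
scene stall [[0.71153281 0.21709848]
 [0.69109714 0.13499647]
 [0.72738416 0.24035868]
 [0.71231075 0.10349916]]
tin [[0.66428406 0.31479744]
 [0.66526001 0.34667604]
 [0.66331995 0.2830336 ]
 [0.62798511 0.31498983]]
[[ 0.291 -0.957 -0.   ]
 [-0.957 -0.291  0.002]
 [-0.002 -0.    -1.   ]]
```

```bash
cat > go.py <<'E'
import sys,numpy as np
from rig import *
from scipy.spatial.transform import Rotation as R
o=get_obs();M=R.from_quat(o["tool_rot"])
def go(x,y,z,yaw):
    a=np.radians(yaw);c,s=np.cos(a),np.sin(a)
    T=R.from_matrix(np.array([[c,s,0],[s,-c,0],[0,0,-1]]))
    off=M.inv().apply(np.array([x,y,z])-o["position"])*100
    rot=np.degrees((M.inv()*T).as_rotvec())
    print("off",off.round(2),"rot",rot.round(2),"len",np.linalg.norm(off).round(2))
m=M.as_matrix()
print("t",round(o["time"],2),"pos",o["position"].round(4),"yaw",np.degrees(np.arctan2(m[1,0],m[0,0])).round(2),"F",o["ft_force"].round(1),"w",round(o["grip_width"],4))
if len(sys.argv)>1: go(*map(float,sys.argv[1:5]))
E
python3 go.py 0.42 -0.25 0.25 -40; python3 go.py 0.5 0.1 0.25 -2.4
```

```text
t 0.1 pos [ 0.1815 -0.5973  0.1912] yaw -73.11 F [-0.6 -0.4  0.2] w 0.0873
off [-26.32 -32.91  -5.82] rot [ -0.05   0.1  -33.11] len 42.54
t 0.1 pos [ 0.1815 -0.5973  0.1912] yaw -73.11 F [-0.6 -0.4  0.2] w 0.0873
off [-57.48 -50.74  -5.75] rot [ -0.08   0.09 -70.71] len 76.89
```

>>> drive_tool(
  plan=[
    {"offset": [0,-3,-5.8],"delta_rot": [0,0,-5],"jaw": 8.7},
    {"offset": [-26.3,-32.9,-5.8],"delta_rot": [0,0,-33],"jaw": 8.7},
    {"offset": [-26.3,-32.9,-5.8],"delta_rot": [0,0,-33],"jaw": 8.7},
    {"offset": [-26.3,-32.9,-5.8],"delta_rot": [0,0,-33],"jaw": 8.7},
    {"offset": [-26.3,-32.9,-5.8],"delta_rot": [0,0,-33],"jaw": 8.7},
    {"offset": [-26.3,-32.9,-5.8],"delta_rot": [0,0,-33],"jaw": 8.7},
    {"offset": [-26.3,-32.9,-5.8],"delta_rot": [0,0,-33],"jaw": 8.7},
    {"offset": [-26.3,-32.9,-5.8],"delta_rot": [0,0,-33],"jaw": 8.7},
  ],
)

```text
time: 0.77
position: [0.3581, -0.3455, 0.2439]
tool_rot: [0.939, -0.343, -0.0, -0.0]
ft_force: [1.0, -0.6, -0.1]
grip_width: 0.0869
```

```bash
python3 go.py 0.52 0.06 0.2 -2.4
```

```text
t 0.77 pos [ 0.3581 -0.3455  0.2439] yaw -40.14 F [ 1.  -0.6 -0.1] w 0.0869
off [-13.76 -41.43   4.42] rot [-3.000e-02  3.000e-02 -3.774e+01] len 43.88
```

>>> drive_tool(
  plan=[
    {"offset": [-13.8,-41.4,4.4],"delta_rot": [0,0,-37.7],"jaw": 8.7},
    {"offset": [-13.8,-41.4,4.4],"delta_rot": [0,0,-37.7],"jaw": 8.7},
    {"offset": [-13.8,-41.4,4.4],"delta_rot": [0,0,-37.7],"jaw": 8.7},
    {"offset": [-13.8,-41.4,4.4],"delta_rot": [0,0,-37.7],"jaw": 8.7},
    {"offset": [-13.8,-41.4,4.4],"delta_rot": [0,0,-37.7],"jaw": 8.7},
    {"offset": [-13.8,-41.4,4.4],"delta_rot": [0,0,-37.7],"jaw": 8.7},
    {"offset": [-13.8,-41.4,4.4],"delta_rot": [0,0,-37.7],"jaw": 8.7},
    {"offset": [-13.8,-41.4,4.4],"delta_rot": [0,0,-37.7],"jaw": 8.7},
  ],
)

```text
time: 1.43
position: [0.4802, -0.0373, 0.2103]
tool_rot: [1.0, -0.021, -0.0, -0.0]
ft_force: [1.2, 0.5, 0.3]
grip_width: 0.0869
```

```bash
python3 go.py 0.567 0.35 0.1 -2.4
```

```text
t 1.43 pos [ 0.4802 -0.0373  0.2103] yaw -2.41 F [1.2 0.5 0.3] w 0.0869
off [  7.05 -39.06  11.03] rot [-0.    0.02 -0.01] len 41.19
```

>>> drive_tool(
  plan=[
    {"offset": [7,-39,9],"delta_rot": [0,0,0],"jaw": 8.7},
    {"offset": [7,-39,9],"delta_rot": [0,0,0],"jaw": 8.7},
    {"offset": [7,-39,9],"delta_rot": [0,0,0],"jaw": 8.7},
    {"offset": [7,-39,9],"delta_rot": [0,0,0],"jaw": 8.7},
    {"offset": [7,-39,9],"delta_rot": [0,0,0],"jaw": 8.7},
    {"offset": [7,-39,9],"delta_rot": [0,0,0],"jaw": 8.7},
    {"offset": [7,-39,9],"delta_rot": [0,0,0],"jaw": 8.7},
    {"offset": [7,-39,9],"delta_rot": [0,0,0],"jaw": 8.7},
  ],
)

```text
time: 2.1
position: [0.5506, 0.2799, 0.1359]
tool_rot: [1.0, -0.021, -0.0, 0.0]
ft_force: [0.3, -1.2, -0.8]
grip_width: 0.087
```

```bash
python3 go.py 0.567 0.35 0.075 -2.4
```

```text
t 2.1 pos [0.5506 0.2799 0.1359] yaw -2.39 F [ 0.3 -1.2 -0.8] w 0.087
off [ 1.35 -7.07  6.08] rot [0.03 0.06 0.01] len 9.43
```

>>> drive_tool(
  plan=[
    {"offset": [1.4,-6.6,3],"delta_rot": [0,0,0],"jaw": 8.7},
    {"offset": [1.4,-6.6,6],"delta_rot": [0,0,0],"jaw": 8.7},
    {"offset": [1.4,-6.6,6],"delta_rot": [0,0,0],"jaw": 8.7},
    {"offset": [1.4,-6.6,6],"delta_rot": [0,0,0],"jaw": 8.7},
    {"offset": [1.4,-6.6,6],"delta_rot": [0,0,0],"jaw": 8.7},
    {"offset": [1.4,-6.6,6],"delta_rot": [0,0,0],"jaw": 8.7},
    {"offset": [1.4,-6.6,6],"delta_rot": [0,0,0],"jaw": 8.7},
    {"offset": [1.4,-6.6,6],"delta_rot": [0,0,0],"jaw": 8.7},
  ],
)

```text
time: 2.77
position: [0.5688, 0.3422, 0.0788]
tool_rot: [1.0, -0.022, 0.001, -0.0]
ft_force: [-1.1, 0.7, 0.2]
grip_width: 0.0869
```

```bash
python3 go.py 0.567 0.35 0.013 -2.4
python3 - <<'E'
from h import *
for n,r in(("scene",(180,400,100,340)),("top",(180,330,130,330))):
    im=camera(n)[:,:,::-1]; cv2.imwrite(f"pics/{n}1.png",im)
    cv2.imwrite(f"pics/{n}1c.png",cv2.resize(im[r[0]:r[1],r[2]:r[3]],None,fx=2.7,fy=2.7,interpolation=cv2.INTER_CUBIC))
E
```

```text
t 2.77 pos [0.5688 0.3422 0.0788] yaw -2.51 F [-1.1  0.7  0.2] w 0.0869
off [-0.23 -0.77  6.58] rot [-0.05 -0.14 -0.11] len 6.63
```

View pics/scene1c.png

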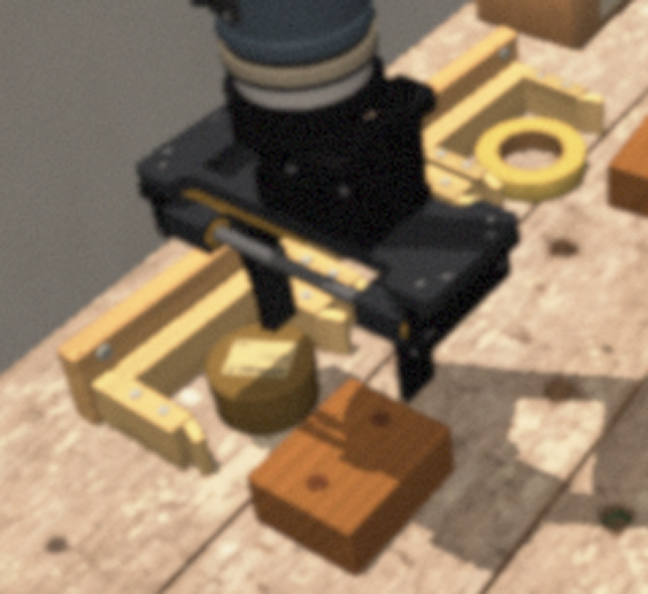

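View pics/top1c.png

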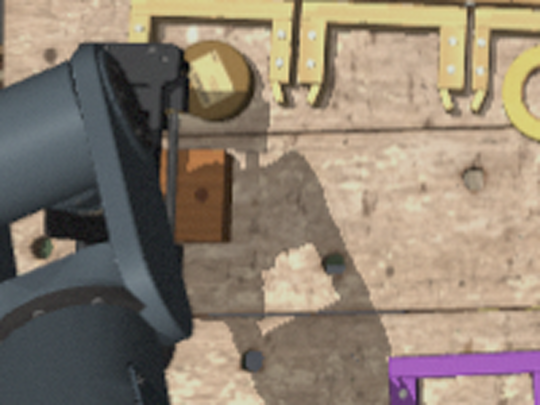

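>>> drive_tool(
  plan=[
    {"offset": [-0.3,-1.3,0],"delta_rot": [0,0,0],"jaw": 8.7},
    {"offset": [-0.3,-1.3,0.6],"delta_rot": [0,0,0],"jaw": 8.7},
    {"offset": [-0.3,-1.3,2],"delta_rot": [0,0,0],"jaw": 8.7},
    {"offset": [-0.3,-1.3,3.2],"delta_rot": [0,0,0],"jaw": 8.7},
    {"offset": [-0.3,-1.3,4.2],"delta_rot": [0,0,0],"jaw": 8.7},
    {"offset": [-0.3,-1.3,5],"delta_rot": [0,0,0],"jaw": 8.7},
    {"offset": [-0.3,-1.3,5.4],"delta_rot": [0,0,0],"jaw": 8.7},
    {"offset": [-0.3,-1.3,5.4],"delta_rot": [0,0,0],"jaw": 8.7},
  ],
)

```text
time: 3.53
position: [0.5644, 0.3559, 0.0212]
tool_rot: [1.0, -0.021, -0.001, 0.001]
ft_force: [0.7, -0.2, -0.2]
grip_width: 0.087
```

```bash
python3 go.py 0.566 0.355 0.012 -2.5
python3 - <<'E'
from h import *
for n,r in(("scene",(180,400,100,340)),):
    im=camera(n)[:,:,::-1]; cv2.imwrite(f"pics/{n}2.png",im)
    cv2.imwrite(f"pics/{n}2c.png",cv2.resize(im[r[0]:r[1],r[2]:r[3]],None,fx=2.7,fy=2.7,interpolation=cv2.INTER_CUBIC))
E
```

```text
t 3.53 pos [0.5644 0.3559 0.0212] yaw -2.41 F [ 0.7 -0.2 -0.2] w 0.087
off [0.17 0.09 0.92] rot [0.07 0.14 0.09] len 0.94
```

View pics/scene2c.png

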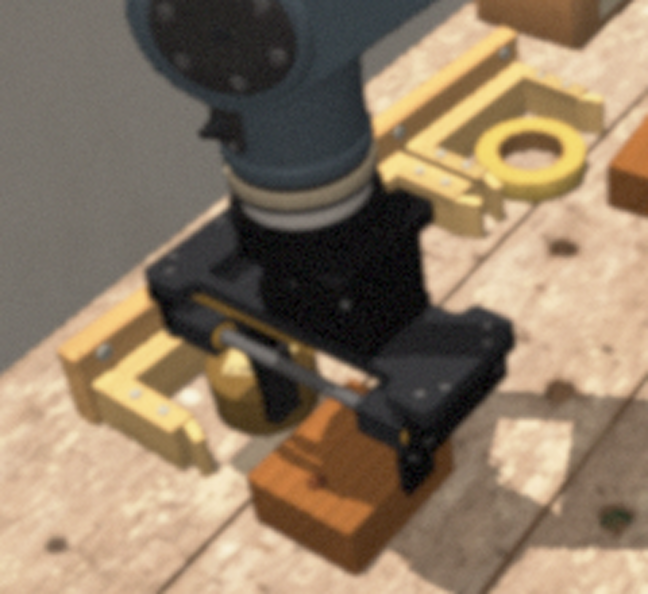

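The fingers straddle the block, with the rear finger at crop (412,470) and the front one at (280,380), between block and tin. The wrist force is near zero, so nothing is touching. Next I'll go down and close gently.

>>> drive_tool(
  plan=[
    {"offset": [0,0,0.5],"delta_rot": [0,0,0],"jaw": 8.7},
    {"offset": [0,0,0.8],"delta_rot": [0,0,0],"jaw": 8.7},
    {"offset": [0,0,0.8],"delta_rot": [0,0,0],"jaw": 8.2},
    {"offset": [0,0,0.8],"delta_rot": [0,0,0],"jaw": 7.8},
    {"offset": [0,0,0.8],"delta_rot": [0,0,0],"jaw": 7.0},
    {"offset": [0,0,0.8],"delta_rot": [0,0,0],"jaw": 7.0},
    {"offset": [0,0,0.8],"delta_rot": [0,0,0],"jaw": 7.0},
    {"offset": [0,0,0.8],"delta_rot": [0,0,0],"jaw": 7.0},
  ],
  squeeze=20,
)

```text
time: 4.25
position: [0.5654, 0.3564, 0.015]
tool_rot: [1.0, -0.021, 0.0, -0.0]
ft_force: [0.7, -0.6, -0.3]
grip_width: 0.0704
```

```bash
python3 go.py 0.52 0.35 0.012 -4
```

```text
t 4.25 pos [0.5654 0.3564 0.015 ] yaw -2.41 F [ 0.7 -0.6 -0.3] w 0.0704
off [-4.51  0.83  0.3 ] rot [-0.01 -0.02  1.59] len 4.6
```

Run:
```python
from h import *
for n,r in(("scene",(180,400,100,340)),("top",(180,330,130,330))):
    im=camera(n)[:,:,::-1]; cv2.imwrite(f"pics/{n}3.png",im)
    cv2.imwrite(f"pics/{n}3c.png",cv2.resize(im[r[0]:r[1],r[2]:r[3]],None,fx=2.7,fy=2.7,interpolation=cv2.INTER_CUBIC))
```

```text
(no output)
```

View pics/scene3c.png

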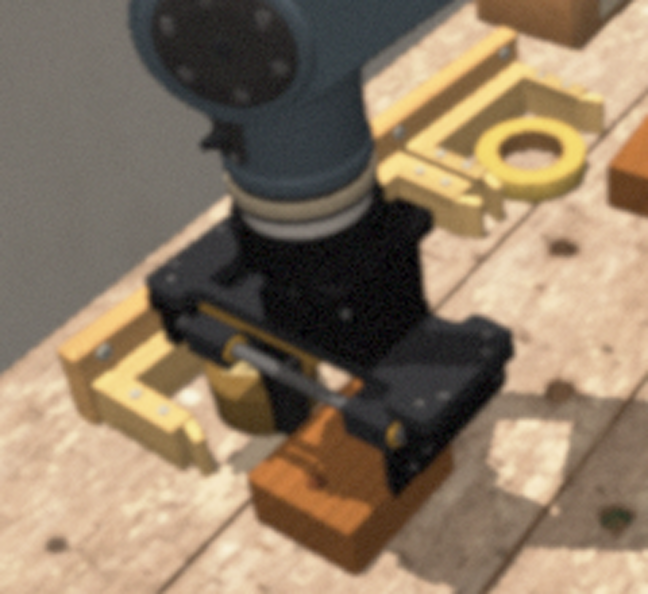

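View pics/top3c.png

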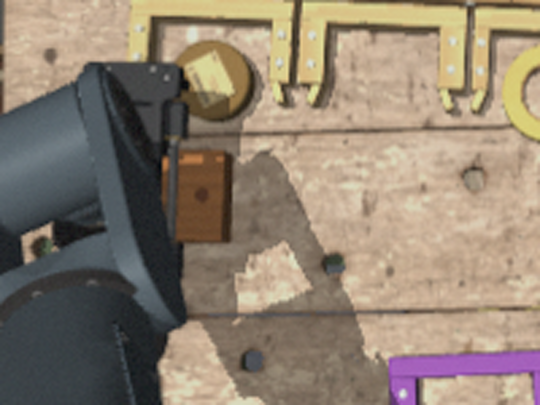

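Run:
```python
from h import *
o=get_obs();p=o["position"];print(p,o["grip_width"])
pts=[]
for dx in(-.035,.035,-.05,.05):
    for z in(p[2],.04,.066): pts.append([p[0]+dx,p[1],z]); 
uv=pix("scene",pts);im=cv2.imread("pics/scene3.png")
c=cv2.resize(im[255:400,160:300],None,fx=4,fy=4,interpolation=cv2.INTER_CUBIC)
for q,u in zip(pts,uv):
    x,y=((u-[160,255]+.5)*4).astype(int);print(np.round(q,3),u.round(1));cv2.circle(c,(x,y),4,(0,255,0) if q[0]<p[0] else (255,255,0),1)
c=cv2.convertScaleAbs(c,alpha=1.6,beta=30);cv2.imwrite("pics/d.png",c)
```

```text
[0.56533089 0.35638033 0.01496971] 0.07029082448233959
[0.53  0.356 0.015] [248.6 369.7]
[0.53  0.356 0.04 ] [247.1 358.8]
[0.53  0.356 0.066] [245.5 347. ]
[0.6   0.356 0.015] [212.5 352.1]
[0.6   0.356 0.04 ] [210.4 341.3]
[0.6   0.356 0.066] [208.1 329.6]
[0.515 0.356 0.015] [256.6 373.6]
[0.515 0.356 0.04 ] [255.3 362.7]
[0.515 0.356 0.066] [253.9 351. ]
[0.615 0.356 0.015] [205.1 348.5]
[0.615 0.356 0.04 ] [202.8 337.7]
[0.615 0.356 0.066] [200.4 326. ]
```

View pics/d.png

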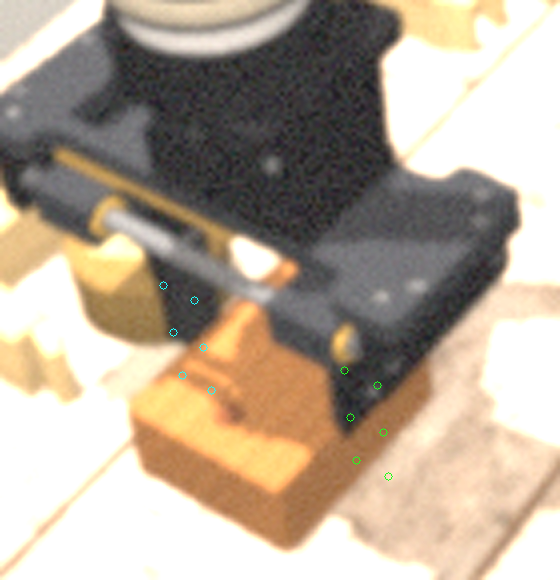

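Run:
```python
from h import *
im=cv2.imread("pics/scene1.png")
p=np.array([0.5688,0.3422,0.0788])
c=cv2.resize(im[230:390,160:300],None,fx=4,fy=4,interpolation=cv2.INTER_CUBIC)
c=cv2.convertScaleAbs(c,alpha=1.6,beta=30)
for dz,col in((0,(0,255,0)),(.01,(255,255,0)),(.02,(0,0,255)),(.03,(255,0,255))):
  for dx in(-.0435,-.0585,.0435,.0585):
    for dy in(-.0095,.0095):
      u=pix("scene",[[p[0]+dx,p[1]+dy,p[2]+dz]])[0];x,y=((u-[160,230]+.5)*4).astype(int)
      cv2.circle(c,(x,y),2,col,-1)
cv2.imwrite("pics/e.png",c)
```

```text
(no output)
```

View pics/e.png

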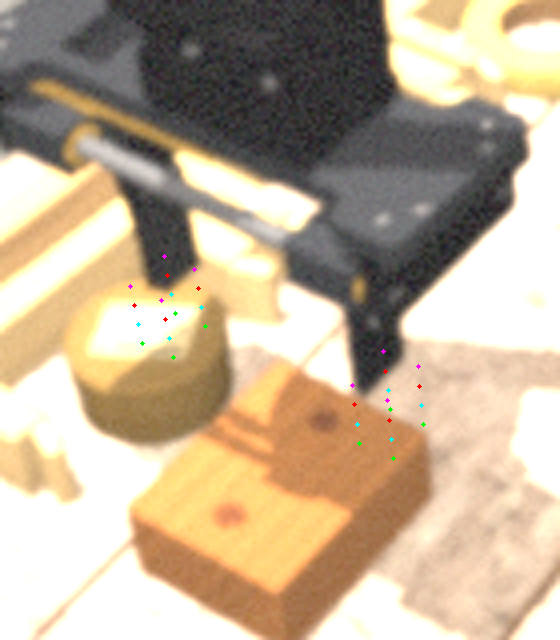

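The width reads 70 mm, but the block is 76 mm long, so this isn't a grasp. In the pictures the open fingertips sit about 20–30 mm higher than the TCP of the shut fingers, probably because the jaw swings as it opens. I'll raise, reopen and go lower while watching the force.

>>> drive_tool(
  plan=[
    {"offset": [0,0,-1],"delta_rot": [0,0,0],"jaw": 7.0},
    {"offset": [0,0,-1.5],"delta_rot": [0,0,0],"jaw": 8.7},
    {"offset": [0,0,-1.5],"delta_rot": [0,0,0],"jaw": 8.7},
    {"offset": [0,0,-1.5],"delta_rot": [0,0,0],"jaw": 8.7},
    {"offset": [0,0,-1.5],"delta_rot": [0,0,0],"jaw": 8.7},
    {"offset": [0,0,-0.5],"delta_rot": [0,0,0],"jaw": 8.7},
    {"offset": [0,0,0.3],"delta_rot": [0,0,0],"jaw": 8.7},
    {"offset": [0,0,0.5],"delta_rot": [0,0,0],"jaw": 8.7},
  ],
)

```text
time: 5.02
position: [0.5642, 0.3557, 0.0075]
tool_rot: [1.0, -0.021, -0.001, 0.001]
ft_force: [0.7, 0.0, 0.0]
grip_width: 0.0871
```

```bash
python3 go.py
python3 - <<'E'
from h import *
im=camera("scene")[:,:,::-1]; cv2.imwrite("pics/scene4.png",im)
c=cv2.resize(im[230:390,160:300],None,fx=4,fy=4,interpolation=cv2.INTER_CUBIC)
cv2.imwrite("pics/f.png",cv2.convertScaleAbs(c,alpha=1.6,beta=30))
E
```

```text
t 5.02 pos [0.5642 0.3557 0.0075] yaw -2.41 F [0.7 0.  0. ] w 0.0871
```

View pics/f.png

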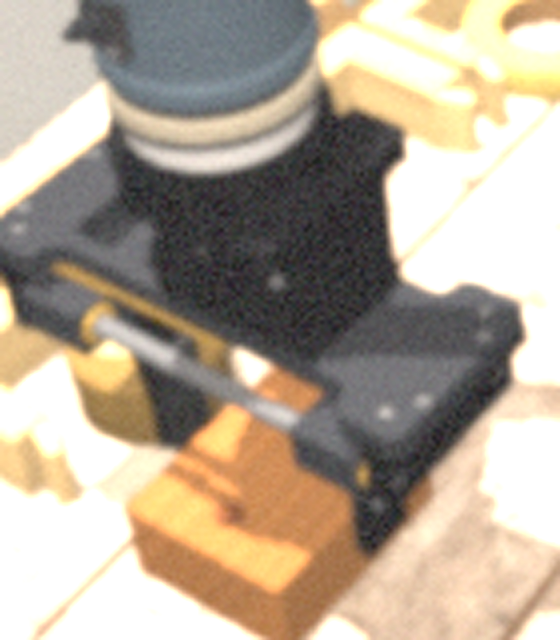

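>>> drive_tool(
  plan=[
    {"offset": [0.1,0,0.2],"delta_rot": [0,0,0],"jaw": 8.7},
    {"offset": [0.1,0,0.4],"delta_rot": [0,0,0],"jaw": 8.7},
    {"offset": [0.1,0,0.6],"delta_rot": [0,0,0],"jaw": 8.7},
    {"offset": [0.1,0,0.8],"delta_rot": [0,0,0],"jaw": 8.7},
    {"offset": [0.1,0,1.0],"delta_rot": [0,0,0],"jaw": 8.7},
    {"offset": [0.1,0,1.2],"delta_rot": [0,0,0],"jaw": 8.7},
    {"offset": [0.1,0,1.2],"delta_rot": [0,0,0],"jaw": 8.7},
    {"offset": [0.1,0,1.2],"delta_rot": [0,0,0],"jaw": 8.7},
  ],
)

```text
time: 5.73
position: [0.5662, 0.3563, -0.0023]
tool_rot: [1.0, -0.021, -0.0, 0.0]
ft_force: [0.8, -0.3, 0.5]
grip_width: 0.0871
```

```bash
python3 go.py
python3 - <<'E'
from h import *
im=camera("scene")[:,:,::-1]; cv2.imwrite("pics/scene5.png",im)
c=cv2.resize(im[230:390,160:300],None,fx=4,fy=4,interpolation=cv2.INTER_CUBIC)
cv2.imwrite("pics/f2.png",cv2.convertScaleAbs(c,alpha=1.6,beta=30))
E
```

```text
t 5.73 pos [ 0.5662  0.3563 -0.0023] yaw -2.41 F [ 0.8 -0.3  0.5] w 0.0871
```

View pics/f2.png

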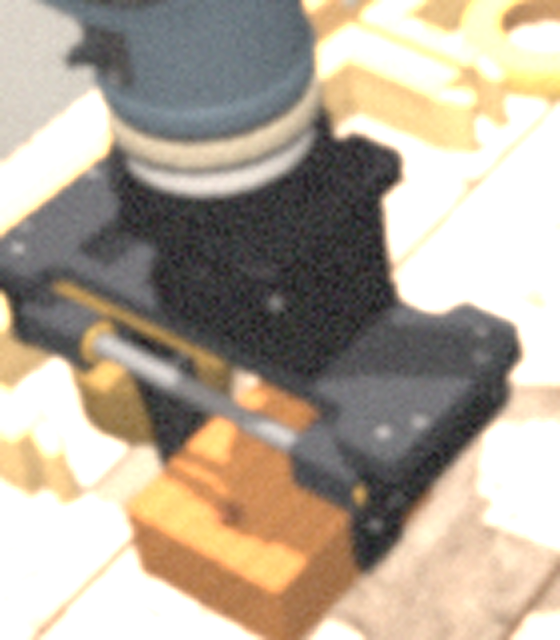

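>>> drive_tool(
  plan=[
    {"offset": [0,0,0.2],"delta_rot": [0,0,0],"jaw": 8.7},
    {"offset": [0,0,0.4],"delta_rot": [0,0,0],"jaw": 8.7},
    {"offset": [0,0,0.4],"delta_rot": [0,0,0],"jaw": 8.2},
    {"offset": [0,0,0.4],"delta_rot": [0,0,0],"jaw": 7.8},
    {"offset": [0,0,0.4],"delta_rot": [0,0,0],"jaw": 7.2},
    {"offset": [0,0,0.4],"delta_rot": [0,0,0],"jaw": 7.2},
    {"offset": [0,0,0.4],"delta_rot": [0,0,0],"jaw": 7.2},
    {"offset": [0,0,0.4],"delta_rot": [0,0,0],"jaw": 7.2},
  ],
  squeeze=15,
)

```text
time: 6.45
position: [0.5666, 0.3564, -0.0061]
tool_rot: [1.0, -0.021, 0.0, -0.0]
ft_force: [1.4, -0.3, -1.4]
grip_width: 0.0759
```

```bash
python3 go.py 0.52 0.35 -0.004 -4
python3 - <<'E'
from h import *
im=camera("scene")[:,:,::-1]; cv2.imwrite("pics/scene6.png",im)
c=cv2.resize(im[230:390,160:300],None,fx=4,fy=4,interpolation=cv2.INTER_CUBIC)
cv2.imwrite("pics/f3.png",cv2.convertScaleAbs(c,alpha=1.6,beta=30))
E
```

```text
t 6.45 pos [ 0.5666  0.3564 -0.0061] yaw -2.41 F [ 1.4 -0.3 -1.4] w 0.0759
off [-4.62  0.83 -0.22] rot [-0.01 -0.03  1.59] len 4.7
```

View pics/f3.png

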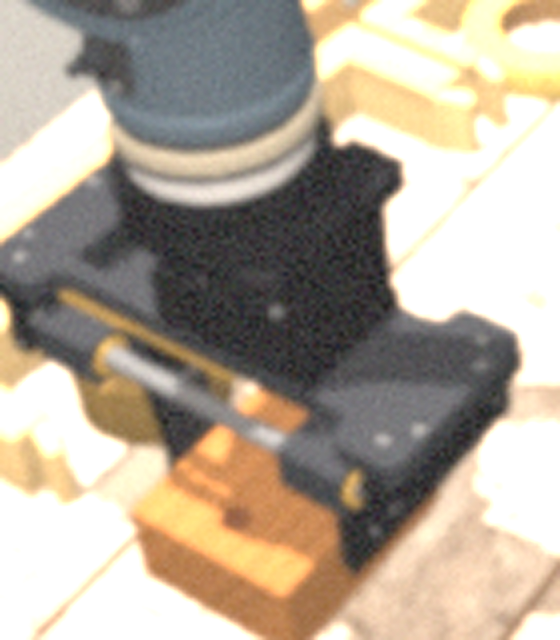

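The grip is good: the width reads 75.9 mm, which is the block's length. I'll slide it back from the tin first, then sideways in front of the middle stall.

>>> drive_tool(
  plan=[
    {"offset": [-1,0,0],"delta_rot": [0,0,0],"jaw": 7.2},
    {"offset": [-2.2,0,0],"delta_rot": [0,0,0.5],"jaw": 7.2},
    {"offset": [-3.4,0.3,0],"delta_rot": [0,0,1],"jaw": 7.2},
    {"offset": [-3.8,1.5,0],"delta_rot": [0,0,1.6],"jaw": 7.2},
    {"offset": [-3.8,3,0],"delta_rot": [0,0,1.6],"jaw": 7.2},
    {"offset": [-3.8,4.5,0],"delta_rot": [0,0,1.6],"jaw": 7.2},
    {"offset": [-3.8,6,0],"delta_rot": [0,0,1.6],"jaw": 7.2},
    {"offset": [-3.8,7,0],"delta_rot": [0,0,1.6],"jaw": 7.2},
  ],
  squeeze=20,
)

```text
time: 7.17
position: [0.5251, 0.2857, -0.0062]
tool_rot: [0.999, -0.036, -0.001, 0.0]
ft_force: [0.0, 1.4, -1.1]
grip_width: 0.0759
```

```bash
python3 go.py 0.5455 0.1886 -0.006 -4
```

```text
t 7.17 pos [ 0.5251  0.2857 -0.0062] yaw -4.1 F [ 0.   1.4 -1.1] w 0.0759
off [ 2.73  9.54 -0.02] rot [ 0.02  0.06 -0.1 ] len 9.93
```

>>> drive_tool(
  plan=[
    {"offset": [0,1.4,0],"delta_rot": [0,0,0],"jaw": 7.2},
    {"offset": [0.4,3,0],"delta_rot": [0,0,0],"jaw": 7.2},
    {"offset": [0.8,4.6,0],"delta_rot": [0,0,0],"jaw": 7.2},
    {"offset": [1.4,6.2,0],"delta_rot": [0,0,0],"jaw": 7.2},
    {"offset": [2,7.8,0],"delta_rot": [0,0,0],"jaw": 7.2},
    {"offset": [2.4,9,0],"delta_rot": [0,0,0],"jaw": 7.2},
    {"offset": [2.7,9.5,0],"delta_rot": [0,0,0],"jaw": 7.2},
    {"offset": [2.7,9.5,0],"delta_rot": [0,0,0],"jaw": 7.2},
  ],
)

```text
time: 7.83
position: [0.5462, 0.1892, -0.0061]
tool_rot: [0.999, -0.036, -0.0, 0.0]
ft_force: [-0.8, -2.6, -1.0]
grip_width: 0.0758
```

```bash
python3 go.py 0.615 0.1843 -0.006 -4
python3 - <<'E'
from h import *
for n,r in(("scene",(180,360,150,390)),("top",(155,290,180,400))):
    im=camera(n)[:,:,::-1]; cv2.imwrite(f"pics/{n}7.png",im)
    c=cv2.resize(im[r[0]:r[1],r[2]:r[3]],None,fx=3.3,fy=3.3,interpolation=cv2.INTER_CUBIC)
    cv2.imwrite(f"pics/{n}7c.png",cv2.convertScaleAbs(c,alpha=1.4,beta=20))
E
```

```text
t 7.83 pos [ 0.5462  0.1892 -0.0061] yaw -4.09 F [-0.8 -2.6 -1. ] w 0.0758
off [ 6.9   0.   -0.02] rot [ 0.06  0.   -0.09] len 6.9
```

View pics/scene7c.png

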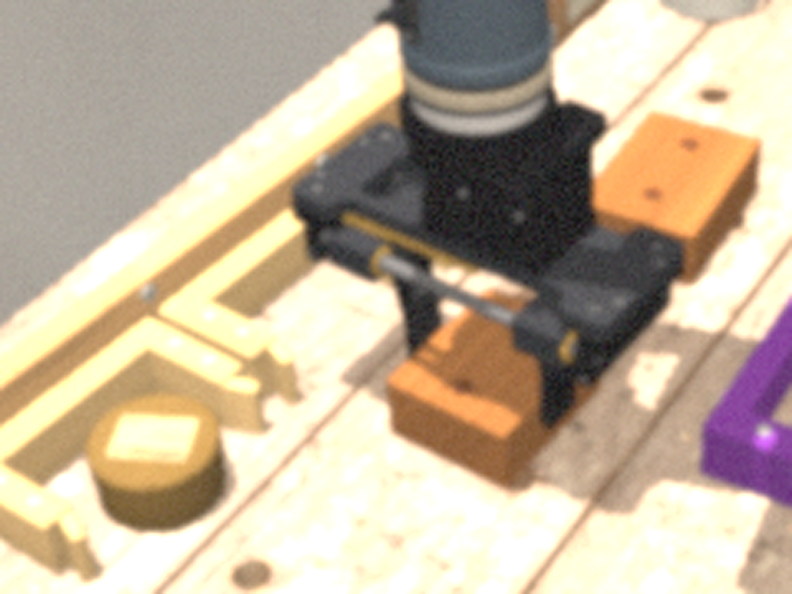

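View pics/top7c.png

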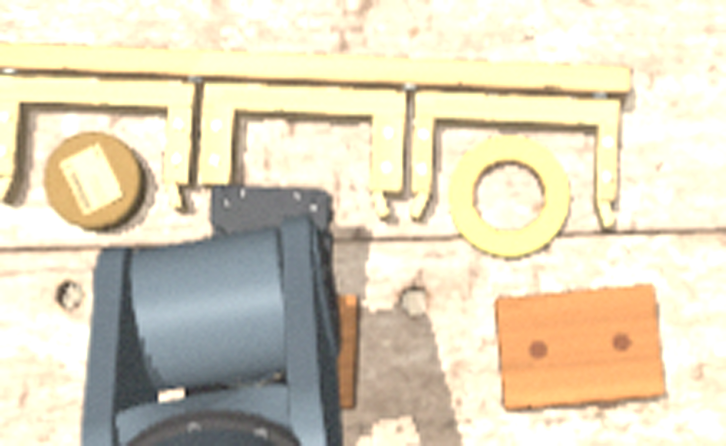

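Run:
```python
from h import *
im=cv2.imread("pics/top7.png")
c=cv2.resize(im[238:282,270:310],None,fx=12,fy=12,interpolation=cv2.INTER_CUBIC)
cv2.imwrite("pics/g.png",cv2.convertScaleAbs(c,alpha=1.5,beta=20))
s=cv2.imread("pics/scene7.png")
# scene block top corners: crop 3.3 off(150,180)
f=lambda p:[((x+.5)/3.3-.5+150,(y+.5)/3.3-.5+180) for x,y in p]
print(ray("scene",f([(390,385),(512,437)]),.04))
o=get_obs();p=o["position"]
a=np.radians(-4.09);ex=np.array([np.cos(a),np.sin(a)]);ey=np.array([-np.sin(a),np.cos(a)])
C=p[:2]-.0064*ey
print("pred centre",C,"pred +y corners",C+.038*ex+.046*ey,C-.038*ex+.046*ey,"-y",C+.038*ex-.046*ey,C-.038*ex-.046*ey)
```

```text
[[0.58054113 0.22848729]
 [0.50645338 0.22959378]]
pred centre [0.54554081 0.18431226] pred +y corners [0.5867249  0.22748483] [0.51091846 0.2329054 ] -y [0.58016316 0.13571913] [0.50435671 0.1411397 ]
```

View pics/g.png

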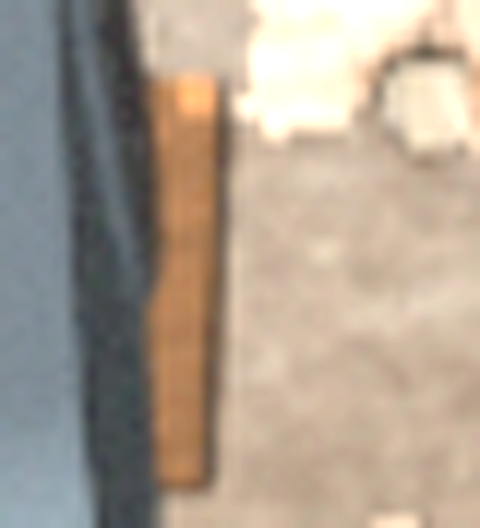

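Run:
```python
from h import *
Q=ray("top",[((x+.5)/12-.5+270,(y+.5)/12-.5+238) for x,y in[(217,72),(211,488)]],.04);print(Q)
d=Q[0]-Q[1];print(np.linalg.norm(d),np.degrees(np.arctan2(d[1],d[0])))
# lateral in stall frame
for yaw in(-3.5,-4.0):
  a=np.radians(yaw);ey=np.array([-np.sin(a),np.cos(a)]);O=np.array([.7064,.1709])
  print(yaw,"edge lateral (want -46):",(Q-O)@ey*1000)
  P=np.array([[0.70953917,0.21796331],[0.70322941,0.12385327],[0.65795627,0.22131457],[0.65178269,0.12603515]]);print((P-O)@ey*1000)
```

```text
[[0.58096031 0.13664476]
 [0.50426824 0.13932676]]
0.07673895388415462 -2.0028709536244635
-3.5 edge lateral (want -46): [-41.84925544 -43.85420318]
[ 47.16716918 -47.15253825  47.3631177  -48.11547502]
-4.0 edge lateral (want -46): [-42.92202487 -45.59633287]
[ 47.16764357 -47.15329571  46.91249886 -48.56547243]
```

>>> drive_tool(
  plan=[
    {"offset": [0.3,0.2,0],"delta_rot": [0,0,0],"jaw": 7.2},
    {"offset": [1.2,0.2,0],"delta_rot": [0,0,0],"jaw": 7.2},
    {"offset": [2.2,0.2,0],"delta_rot": [0,0,0],"jaw": 7.2},
    {"offset": [3.2,0.2,0],"delta_rot": [0,0,0],"jaw": 7.2},
    {"offset": [4.2,0.2,0],"delta_rot": [0,0,0],"jaw": 7.2},
    {"offset": [5.2,0.2,0],"delta_rot": [0,0,0],"jaw": 7.2},
    {"offset": [5.7,0.2,0],"delta_rot": [0,0,0],"jaw": 7.2},
    {"offset": [5.7,0.2,0],"delta_rot": [0,0,0],"jaw": 7.2},
  ],
)

```text
time: 8.6
position: [0.6043, 0.1856, -0.0061]
tool_rot: [0.999, -0.035, 0.001, -0.0]
ft_force: [0.5, 0.3, 0.7]
grip_width: 0.0758
```

```bash
python3 go.py 0.605 0.1843 -0.006 -4
python3 - <<'E'
from h import *
for n,r in(("scene",(180,330,180,380)),("top",(160,270,220,330))):
    im=camera(n)[:,:,::-1]; cv2.imwrite(f"pics/{n}8.png",im)
    c=cv2.resize(im[r[0]:r[1],r[2]:r[3]],None,fx=4,fy=4,interpolation=cv2.INTER_CUBIC)
    cv2.imwrite(f"pics/{n}8c.png",cv2.convertScaleAbs(c,alpha=1.4,beta=20))
E
```

```text
t 8.6 pos [ 0.6043  0.1856 -0.0061] yaw -4.01 F [0.5 0.3 0.7] w 0.0758
off [ 0.08  0.12 -0.01] rot [-0.03 -0.13 -0.01] len 0.14
```

View pics/scene8c.png

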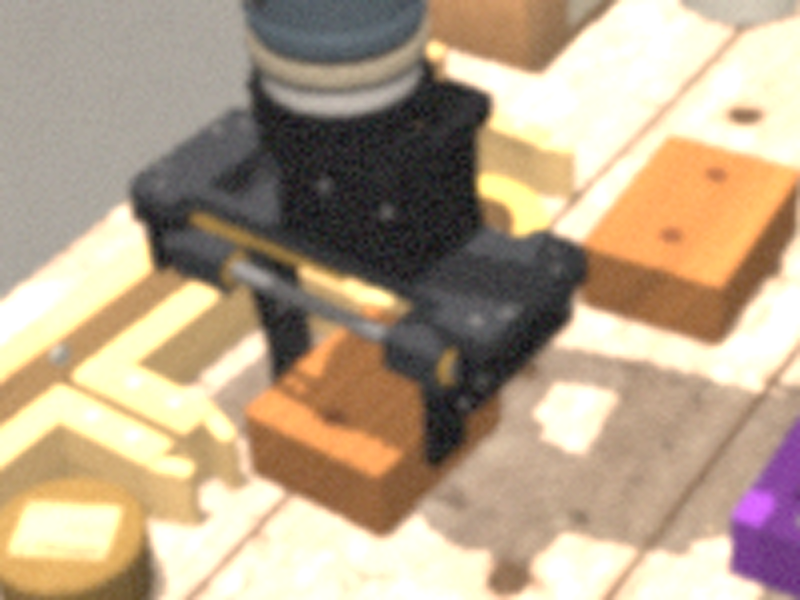

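View pics/top8c.png

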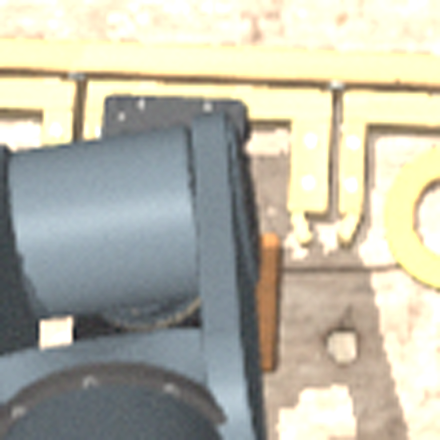

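Run:
```python
from h import *
im=cv2.imread("pics/top8.png")
c=cv2.resize(im[180:256,262:312],None,fx=10,fy=10,interpolation=cv2.INTER_CUBIC)
cv2.imwrite("pics/g2.png",cv2.convertScaleAbs(c,alpha=1.5,beta=20))
```

```text
(no output)
```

View pics/g2.png

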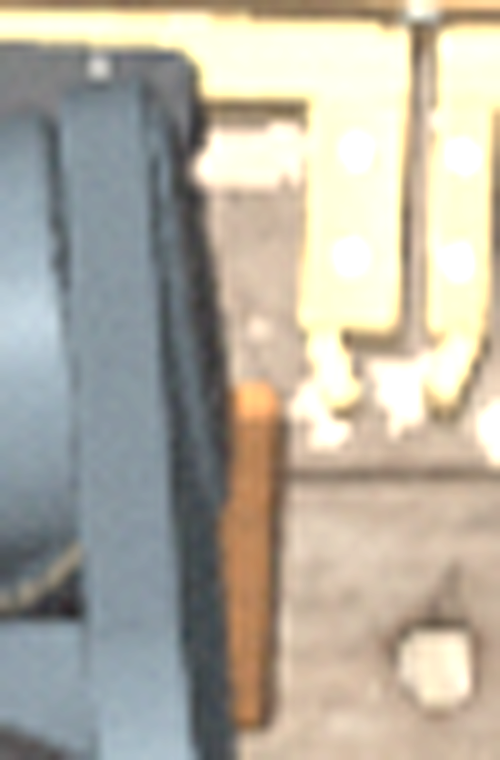

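Run:
```python
from h import *
f=lambda p:[((x+.5)/10-.5+262,(y+.5)/10-.5+180) for x,y in p]
Q=ray("top",f([(279,385),(267,722)]),.04);C=ray("top",f([(308,105),(301,325)]),.036)
a=np.radians(-4.0);ey=np.array([-np.sin(a),np.cos(a)]);ex=np.array([np.cos(a),np.sin(a)]);O=np.array([.7064,.1709])
for X in(Q,C): print(X,((X-O)@ey*1000).round(1),((X-O)@ex*1000).round(1))
d=Q[0]-Q[1];print(np.degrees(np.arctan2(d[1],d[0])));d=C[0]-C[1];print(np.degrees(np.arctan2(d[1],d[0])))
```

```text
[[0.63782857 0.1314298 ]
 [0.56268201 0.13563258]] [-44.2 -45.2] [ -65.7 -140.9]
[[0.70163467 0.12388603]
 [0.65179556 0.1264824 ]] [-47.2 -48.1] [ -1.5 -51.4]
-3.201085135661796
-2.9821239048478514
```

>>> drive_tool(
  plan=[
    {"offset": [0,0.2,0],"delta_rot": [0,0,0],"jaw": 7.2},
    {"offset": [0.3,0.2,0],"delta_rot": [0,0,0],"jaw": 7.2},
    {"offset": [0.7,0.2,0],"delta_rot": [0,0,0],"jaw": 7.2},
    {"offset": [1.1,0.2,0],"delta_rot": [0,0,0],"jaw": 7.2},
    {"offset": [1.4,0.2,0],"delta_rot": [0,0,0],"jaw": 7.2},
    {"offset": [1.4,0.2,0],"delta_rot": [0,0,0],"jaw": 7.2},
    {"offset": [1.4,0.2,0],"delta_rot": [0,0,0],"jaw": 8.0},
    {"offset": [1.4,0.2,0],"delta_rot": [0,0,0],"jaw": 8.7},
  ],
)

```text
time: 9.37
position: [0.6174, 0.1822, -0.006]
tool_rot: [0.999, -0.035, 0.001, -0.0]
ft_force: [0.5, -0.7, -0.4]
grip_width: 0.0816
```

```bash
python3 go.py 0.52 0.192 0.12 86
```

```text
t 9.37 pos [ 0.6174  0.1822 -0.006 ] yaw -4.01 F [ 0.5 -0.7 -0.4] w 0.0816
off [ -9.75  -0.3  -12.63] rot [  0.11  -0.13 -90.01] len 15.96
```

>>> drive_tool(
  plan=[
    {"offset": [0,0,0],"delta_rot": [0,0,0],"jaw": 8.7},
    {"offset": [0,0,0],"delta_rot": [0,0,0],"jaw": 8.7},
    {"offset": [0,0,-2],"delta_rot": [0,0,0],"jaw": 8.7},
    {"offset": [0,0,-5],"delta_rot": [0,0,0],"jaw": 8.7},
    {"offset": [0,0,-9],"delta_rot": [0,0,0],"jaw": 8.7},
    {"offset": [-3,0,-12],"delta_rot": [0,0,-7],"jaw": 8.7},
    {"offset": [-6.5,0,-12.5],"delta_rot": [0,0,-14],"jaw": 7},
    {"offset": [-9.7,0,-12.5],"delta_rot": [0,0,-21],"jaw": 5},
  ],
)

```text
time: 10.03
position: [0.521, 0.1894, 0.1219]
tool_rot: [0.989, 0.15, 0.004, -0.0]
ft_force: [-0.3, 0.3, 0.1]
grip_width: 0.0804
```

```bash
python3 go.py 0.5 0.186 0.12 86
python3 - <<'E'
from h import *
for n,r in(("scene",(180,330,180,380)),("top",(160,280,220,330))):
    im=camera(n)[:,:,::-1]; cv2.imwrite(f"pics/{n}9.png",im)
    c=cv2.resize(im[r[0]:r[1],r[2]:r[3]],None,fx=4,fy=4,interpolation=cv2.INTER_CUBIC)
    cv2.imwrite(f"pics/{n}9c.png",cv2.convertScaleAbs(c,alpha=1.4,beta=20))
E
```

```text
t 10.03 pos [0.521  0.1894 0.1219] yaw 17.31 F [-0.3  0.3  0.1] w 0.0804
off [-2.11 -0.3   0.18] rot [  0.32  -0.34 -68.69] len 2.14
```

View pics/scene9c.png

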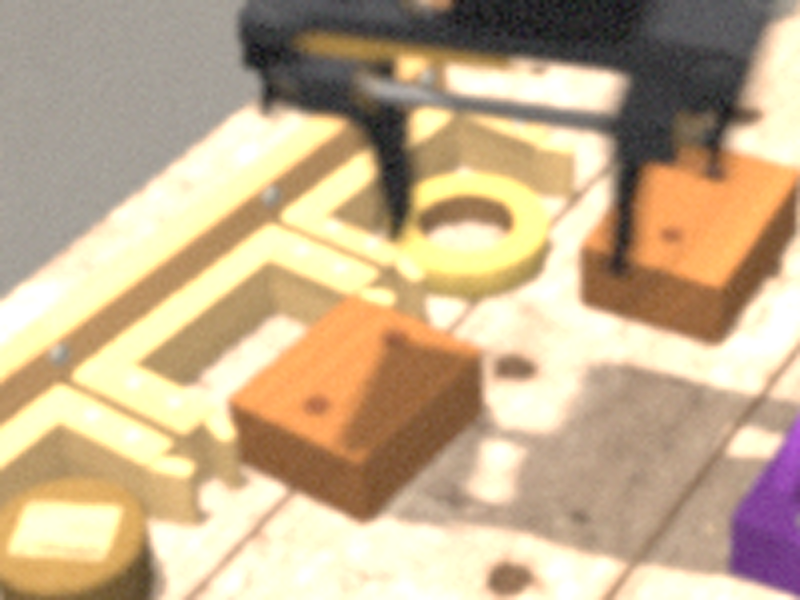

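View pics/top9c.png

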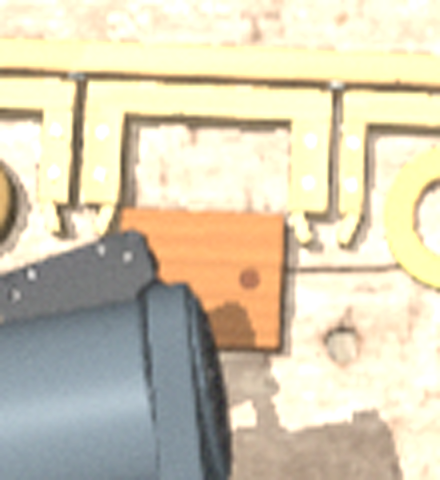

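>>> drive_tool(
  plan=[
    {"offset": [-1,-0.1,0],"delta_rot": [0,0,-7],"jaw": 5},
    {"offset": [-2.1,-0.3,0],"delta_rot": [0,0,-14],"jaw": 5},
    {"offset": [-2.1,-0.3,0],"delta_rot": [0,0,-21],"jaw": 5},
    {"offset": [-2.1,-0.3,0],"delta_rot": [0,0,-28],"jaw": 5},
    {"offset": [-2.1,-0.3,0],"delta_rot": [0,0,-35],"jaw": 5},
    {"offset": [-2.1,-0.3,0],"delta_rot": [0,0,-42],"jaw": 5},
    {"offset": [-2.1,-0.3,0],"delta_rot": [0,0,-49],"jaw": 5},
    {"offset": [-2.1,-0.3,0],"delta_rot": [0,0,-56],"jaw": 5},
  ],
)

```text
time: 10.8
position: [0.4995, 0.1859, 0.1188]
tool_rot: [0.802, 0.597, 0.001, 0.0]
ft_force: [-0.0, -0.0, -0.1]
grip_width: 0.0508
```

```bash
python3 go.py 0.53 0.1825 0.05 86
```

```text
t 10.8 pos [0.4995 0.1859 0.1188] yaw 73.28 F [-0.  -0.  -0.1] w 0.0508
off [0.55 3.01 6.89] rot [  0.08  -0.02 -12.72] len 7.53
```

>>> drive_tool(
  plan=[
    {"offset": [0.5,1,2],"delta_rot": [0,0,-6],"jaw": 5},
    {"offset": [0.5,3,4],"delta_rot": [0,0,-12.7],"jaw": 5},
    {"offset": [0.5,3,6],"delta_rot": [0,0,-12.7],"jaw": 5},
    {"offset": [0.5,3,8],"delta_rot": [0,0,-12.7],"jaw": 5},
    {"offset": [0.5,3,9.5],"delta_rot": [0,0,-12.7],"jaw": 5},
    {"offset": [0.5,3,10.2],"delta_rot": [0,0,-12.7],"jaw": 5},
    {"offset": [0.5,3,10.5],"delta_rot": [0,0,-12.7],"jaw": 5},
    {"offset": [0.5,3,10.5],"delta_rot": [0,0,-12.7],"jaw": 5},
  ],
)

```text
time: 11.47
position: [0.5289, 0.1818, 0.0134]
tool_rot: [0.733, 0.68, -0.0, -0.0]
ft_force: [0.3, -0.6, 1.1]
grip_width: 0.05
```

```bash
python3 go.py 0.56 0.181 0.01 86
python3 - <<'E'
from h import *
for n,r in(("scene",(180,330,180,380)),("top",(160,280,220,330))):
    im=camera(n)[:,:,::-1]; cv2.imwrite(f"pics/{n}10.png",im)
    c=cv2.resize(im[r[0]:r[1],r[2]:r[3]],None,fx=4,fy=4,interpolation=cv2.INTER_CUBIC)
    cv2.imwrite(f"pics/{n}10c.png",cv2.convertScaleAbs(c,alpha=1.4,beta=20))
E
```

```text
t 11.47 pos [0.5289 0.1818 0.0134] yaw 85.67 F [ 0.3 -0.6  1.1] w 0.05
off [0.15 3.11 0.34] rot [-0.02  0.01 -0.33] len 3.13
```

View pics/scene10c.png

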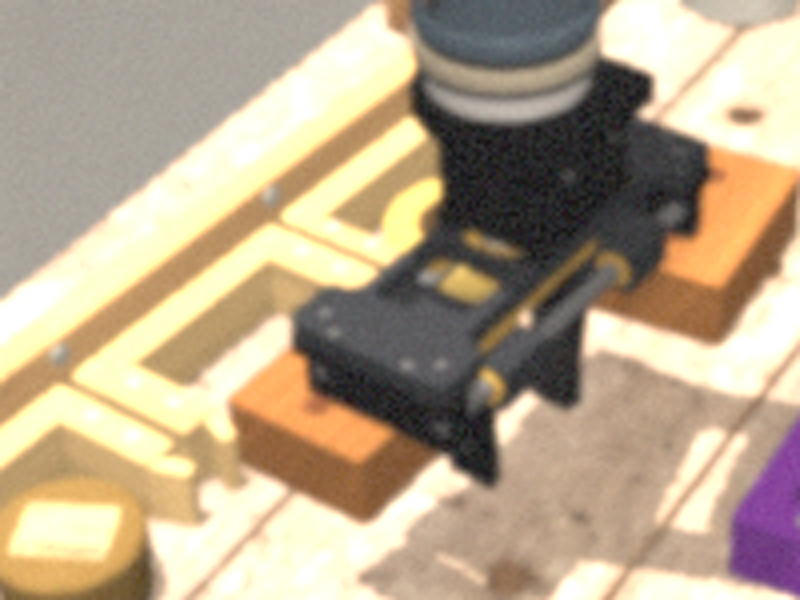

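View pics/top10c.png

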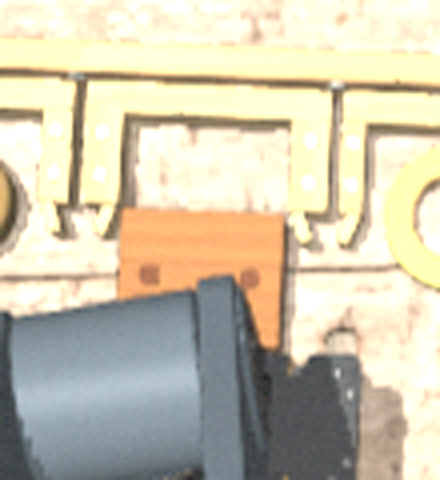

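>>> drive_tool(
  plan=[
    {"offset": [0,1.2,0.4],"delta_rot": [0,0,-0.3],"jaw": 5},
    {"offset": [0,2.4,0.5],"delta_rot": [0,0,-0.3],"jaw": 5},
    {"offset": [0,3.4,0.5],"delta_rot": [0,0,-0.3],"jaw": 5},
    {"offset": [0,4,0.5],"delta_rot": [0,0,-0.3],"jaw": 5},
    {"offset": [0,4.4,0.5],"delta_rot": [0,0,-0.3],"jaw": 5},
    {"offset": [0,4.8,0.5],"delta_rot": [0,0,-0.3],"jaw": 5},
    {"offset": [0,5.2,0.5],"delta_rot": [0,0,-0.3],"jaw": 5},
    {"offset": [0,5.6,0.5],"delta_rot": [0,0,-0.3],"jaw": 5},
  ],
)

```text
time: 12.23
position: [0.5753, 0.1783, 0.0098]
tool_rot: [0.731, 0.682, -0.007, -0.006]
ft_force: [-13.9, 1.7, 17.5]
grip_width: 0.05
```

```bash
python3 go.py 0.6 0.176 0.008 86
python3 - <<'E'
from h import *
for n,r in(("scene",(180,330,180,380)),("top",(160,280,220,330))):
    im=camera(n)[:,:,::-1]; cv2.imwrite(f"pics/{n}11.png",im)
    c=cv2.resize(im[r[0]:r[1],r[2]:r[3]],None,fx=4,fy=4,interpolation=cv2.INTER_CUBIC)
    cv2.imwrite(f"pics/{n}11c.png",cv2.convertScaleAbs(c,alpha=1.4,beta=20))
E
```

```text
t 12.23 pos [0.5753 0.1783 0.0098] yaw 85.99 F [-13.9   1.7  17.5] w 0.05
off [-0.05  2.48  0.13] rot [-1.04  0.08 -0.01] len 2.48
```

View pics/scene11c.png

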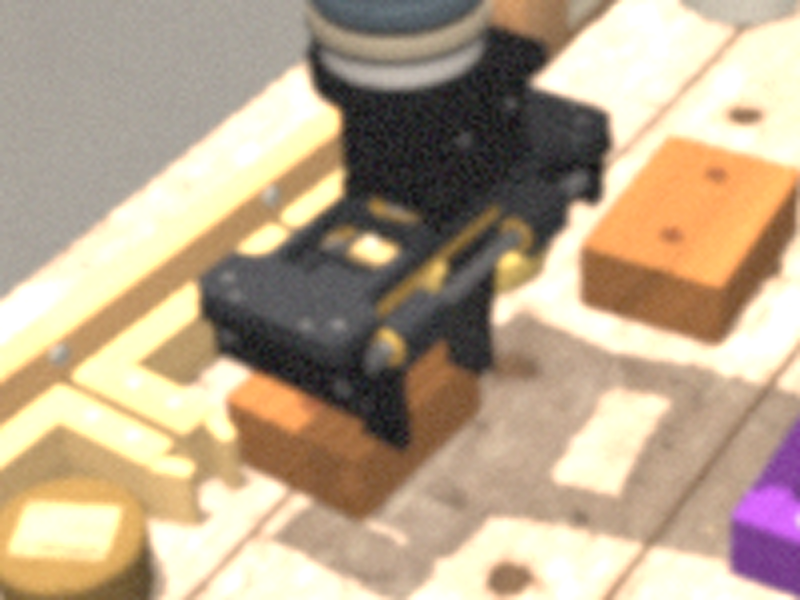

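View pics/top11c.png

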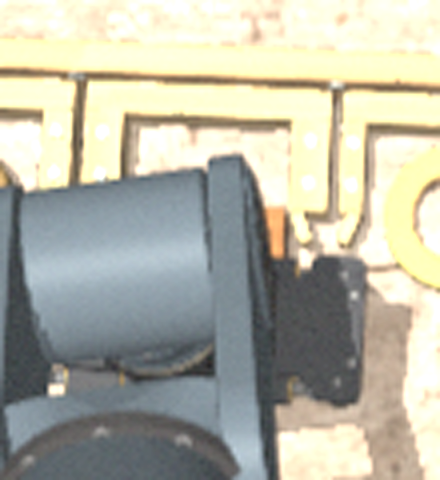

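```bash
python3 go.py
python3 - <<'E'
from h import *
o=get_obs();print(o["ft_force"],o["moment"],o["joint_velocities"].round(3))
im=cv2.imread("pics/scene11.png")
c=cv2.resize(im[235:315,230:310],None,fx=7,fy=7,interpolation=cv2.INTER_CUBIC)
cv2.imwrite("pics/k.png",cv2.convertScaleAbs(c,alpha=1.8,beta=30))
E
```

```text
t 12.33 pos [0.5779 0.1782 0.0098] yaw 86.01 F [-10.5   1.   12.7] w 0.0498
[-10.49542169   1.04732199  12.66442454] [0.34112368 1.74020793 0.11291912] [ 0.001 -0.     0.003 -0.001 -0.01   0.003]
```

View pics/k.png

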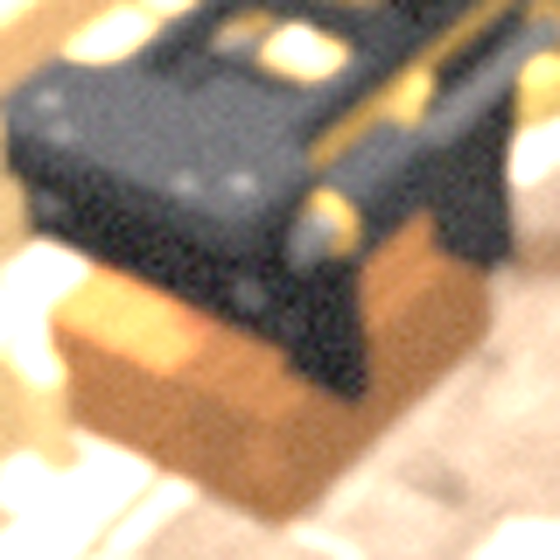

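Fz is +13 N, and the finger's lower edge overlaps the block's top face at crop (290,360). So the fingertips are on top of the block, about 30 mm above the reported TCP at every opening. I'll lift off, back away, and lower further before pushing.

>>> drive_tool(
  plan=[
    {"offset": [0,0,-0.8],"delta_rot": [0,0,0],"jaw": 5},
    {"offset": [0,0,-2],"delta_rot": [0,0,0],"jaw": 5},
    {"offset": [0,-1.5,-2],"delta_rot": [0,0,0],"jaw": 5},
    {"offset": [0,-4,-2],"delta_rot": [0,0,0],"jaw": 5},
    {"offset": [0,-6,-2],"delta_rot": [0,0,0],"jaw": 5},
    {"offset": [0,-6,-1],"delta_rot": [0,0,0],"jaw": 5},
    {"offset": [0,-6,0],"delta_rot": [0,0,0],"jaw": 5},
    {"offset": [0,-6,0],"delta_rot": [0,0,0],"jaw": 5},
  ],
)

```text
time: 13.0
position: [0.5255, 0.1817, 0.0078]
tool_rot: [0.731, 0.682, 0.0, 0.0]
ft_force: [-0.8, 0.2, 0.4]
grip_width: 0.0498
```

```bash
python3 go.py 0.525 0.183 -0.012 86
python3 - <<'E'
from h import *
for n,r in(("scene",(180,330,180,380)),("top",(160,280,220,330))):
    im=camera(n)[:,:,::-1]; cv2.imwrite(f"pics/{n}12.png",im)
    c=cv2.resize(im[r[0]:r[1],r[2]:r[3]],None,fx=4,fy=4,interpolation=cv2.INTER_CUBIC)
    cv2.imwrite(f"pics/{n}12c.png",cv2.convertScaleAbs(c,alpha=1.4,beta=20))
E
```

```text
t 13.0 pos [0.5255 0.1817 0.0078] yaw 85.98 F [-0.8  0.2  0.4] w 0.0498
off [ 0.12 -0.06  1.98] rot [ 0.02  0.   -0.02] len 1.98
```

View pics/scene12c.png

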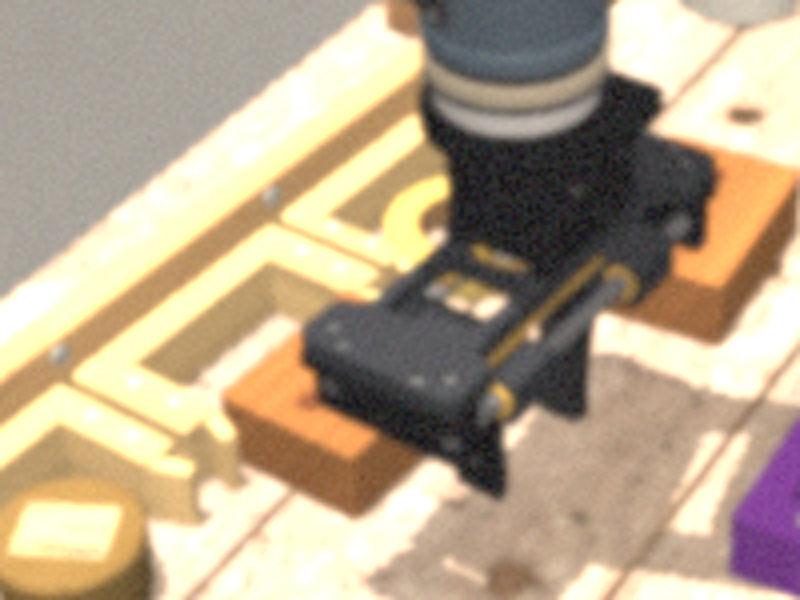

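View pics/top12c.png

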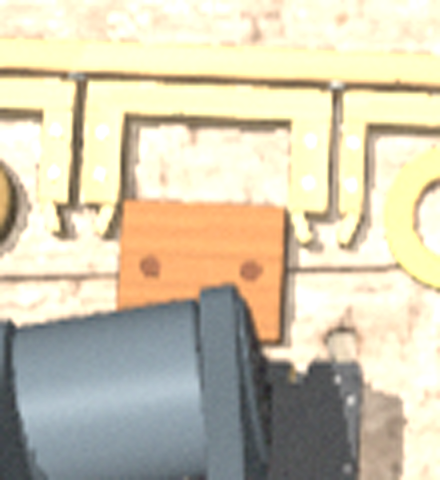

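>>> drive_tool(
  plan=[
    {"offset": [0,0,0.6],"delta_rot": [0,0,0],"jaw": 5},
    {"offset": [0,0,1.2],"delta_rot": [0,0,0],"jaw": 5},
    {"offset": [0,0,1.7],"delta_rot": [0,0,0],"jaw": 5},
    {"offset": [0,0.5,2.0],"delta_rot": [0,0,0],"jaw": 5},
    {"offset": [0,1.5,2.0],"delta_rot": [0,0,0],"jaw": 5},
    {"offset": [0,2.5,2.0],"delta_rot": [0,0,0],"jaw": 5},
    {"offset": [0,3.5,2.0],"delta_rot": [0,0,0],"jaw": 5},
    {"offset": [0,4.2,2.0],"delta_rot": [0,0,0],"jaw": 5},
  ],
)

```text
time: 13.77
position: [0.5695, 0.1788, -0.0107]
tool_rot: [0.732, 0.682, 0.001, 0.001]
ft_force: [0.5, -0.1, 0.0]
grip_width: 0.0499
```

```bash
python3 go.py 0.57 0.18 -0.012 86
python3 - <<'E'
from h import *
for n,r in(("scene",(180,330,180,380)),):
    im=camera(n)[:,:,::-1]; cv2.imwrite(f"pics/{n}13.png",im)
    c=cv2.resize(im[r[0]:r[1],r[2]:r[3]],None,fx=4,fy=4,interpolation=cv2.INTER_CUBIC)
    cv2.imwrite(f"pics/{n}13c.png",cv2.convertScaleAbs(c,alpha=1.4,beta=20))
E
```

```text
t 13.77 pos [ 0.5695  0.1788 -0.0107] yaw 85.97 F [ 0.5 -0.1  0. ] w 0.0499
off [0.12 0.05 0.13] rot [ 0.18 -0.03 -0.03] len 0.18
```

View pics/scene13c.png

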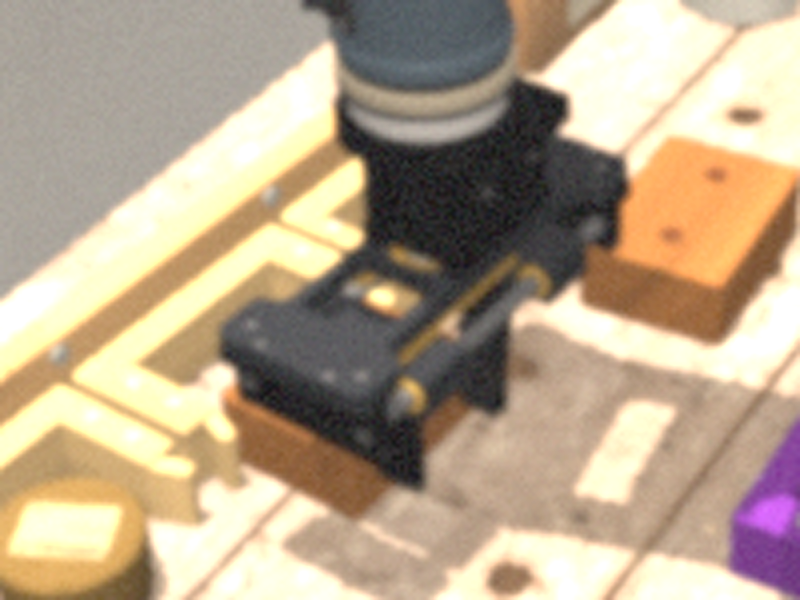

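>>> drive_tool(
  plan=[
    {"offset": [0,0.3,0],"delta_rot": [0,0,0],"jaw": 5},
    {"offset": [0,0.6,0],"delta_rot": [0,0,0],"jaw": 5},
    {"offset": [0,0.9,0],"delta_rot": [0,0,0],"jaw": 5},
    {"offset": [0,1.2,0],"delta_rot": [0,0,0],"jaw": 5},
    {"offset": [0,1.6,0],"delta_rot": [0,0,0],"jaw": 5},
    {"offset": [0,2.0,0],"delta_rot": [0,0,0],"jaw": 5},
    {"offset": [0,2.4,0],"delta_rot": [0,0,0],"jaw": 5},
    {"offset": [0,2.8,0],"delta_rot": [0,0,0],"jaw": 5},
  ],
)

```text
time: 14.48
position: [0.5955, 0.1769, -0.0113]
tool_rot: [0.731, 0.682, 0.0, 0.0]
ft_force: [-2.0, 0.2, -1.4]
grip_width: 0.0499
```

```bash
python3 go.py 0.615 0.176 -0.012 86
python3 - <<'E'
from h import *
for n,r in(("scene",(180,330,180,380)),("top",(160,280,220,330))):
    im=camera(n)[:,:,::-1]; cv2.imwrite(f"pics/{n}14.png",im)
    c=cv2.resize(im[r[0]:r[1],r[2]:r[3]],None,fx=4,fy=4,interpolation=cv2.INTER_CUBIC)
    cv2.imwrite(f"pics/{n}14c.png",cv2.convertScaleAbs(c,alpha=1.4,beta=20))
E
```

```text
t 14.48 pos [ 0.5955  0.1769 -0.0113] yaw 85.99 F [-2.   0.2 -1.4] w 0.0499
off [0.05 1.95 0.07] rot [ 0.06 -0.01 -0.01] len 1.95
```

View pics/scene14c.png

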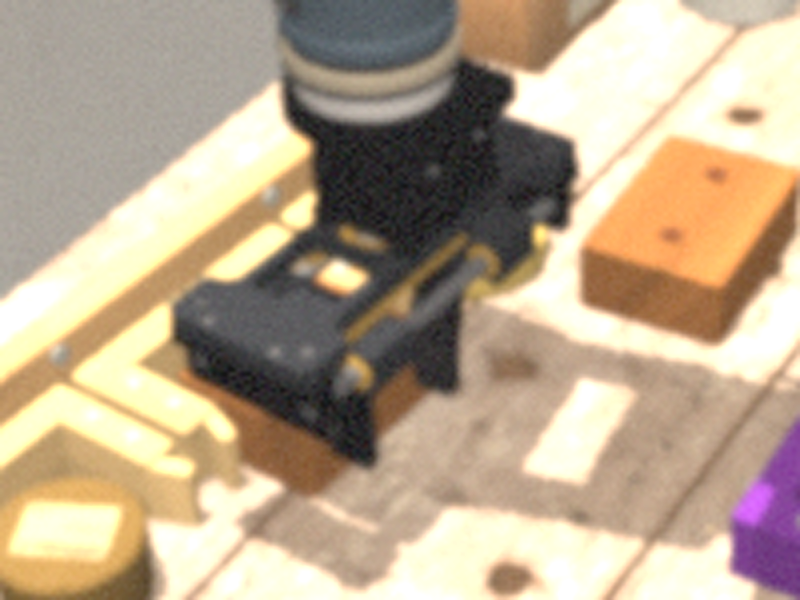

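View pics/top14c.png

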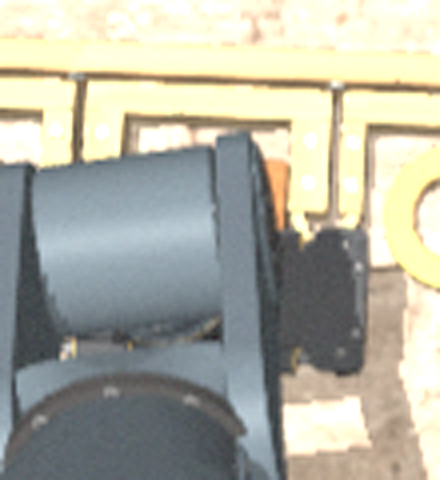

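>>> drive_tool(
  plan=[
    {"offset": [0,0.3,0],"delta_rot": [0,0,0],"jaw": 5},
    {"offset": [0,0.6,0],"delta_rot": [0,0,0],"jaw": 5},
    {"offset": [0,0.9,0],"delta_rot": [0,0,0],"jaw": 5},
    {"offset": [0,1.2,0],"delta_rot": [0,0,0],"jaw": 5},
    {"offset": [0,1.5,0],"delta_rot": [0,0,0],"jaw": 5},
    {"offset": [0,1.8,0],"delta_rot": [0,0,0],"jaw": 5},
    {"offset": [0,2.0,0],"delta_rot": [0,0,0],"jaw": 5},
    {"offset": [0,2.2,0],"delta_rot": [0,0,0],"jaw": 5},
  ],
)

```text
time: 15.25
position: [0.6163, 0.1754, -0.0111]
tool_rot: [0.731, 0.682, -0.0, -0.0]
ft_force: [-5.1, 0.5, 4.1]
grip_width: 0.05
```

```bash
python3 go.py 0.622 0.176 -0.012 86
```

```text
t 15.25 pos [ 0.6163  0.1754 -0.0111] yaw 85.98 F [-5.1  0.5  4.1] w 0.05
off [0.1  0.56 0.09] rot [-0.05  0.   -0.02] len 0.58
```

>>> drive_tool(
  plan=[
    {"offset": [0,0.1,0],"delta_rot": [0,0,0],"jaw": 5},
    {"offset": [0,0.2,0],"delta_rot": [0,0,0],"jaw": 5},
    {"offset": [0,0.3,0],"delta_rot": [0,0,0],"jaw": 5},
    {"offset": [0,0.4,0],"delta_rot": [0,0,0],"jaw": 5},
    {"offset": [0,0.5,0],"delta_rot": [0,0,0],"jaw": 5},
    {"offset": [0,0.5,0],"delta_rot": [0,0,0],"jaw": 5},
    {"offset": [0,0.5,0],"delta_rot": [0,0,0],"jaw": 5},
    {"offset": [0,0.5,0],"delta_rot": [0,0,0],"jaw": 5},
  ],
)

```text
time: 15.92
position: [0.62, 0.1752, -0.0112]
tool_rot: [0.731, 0.682, -0.001, -0.001]
ft_force: [-6.5, -0.4, 4.9]
grip_width: 0.0498
```

```bash
python3 go.py 0.622 0.176 -0.012 86
python3 - <<'E'
from h import *
for n,r in(("scene",(180,330,180,380)),("top",(160,280,220,330))):
    im=camera(n)[:,:,::-1]; cv2.imwrite(f"pics/{n}15.png",im)
    c=cv2.resize(im[r[0]:r[1],r[2]:r[3]],None,fx=4,fy=4,interpolation=cv2.INTER_CUBIC)
    cv2.imwrite(f"pics/{n}15c.png",cv2.convertScaleAbs(c,alpha=1.4,beta=20))
E
```

```text
t 15.92 pos [ 0.62    0.1752 -0.0112] yaw 85.99 F [-6.5 -0.4  4.9] w 0.0498
off [0.1  0.19 0.07] rot [-0.15  0.01 -0.01] len 0.23
```

View pics/top15c.png

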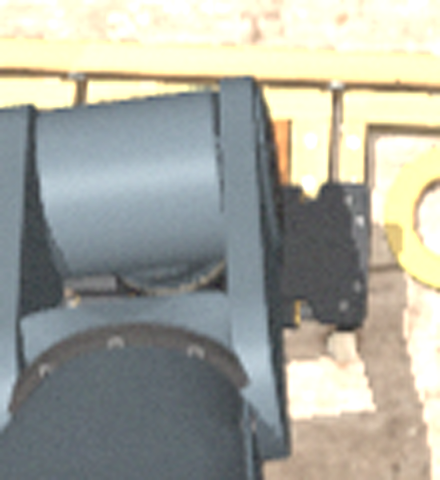

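>>> drive_tool(
  plan=[
    {"offset": [0,0.1,0],"delta_rot": [0,0,0],"jaw": 5},
    {"offset": [0,0.2,0],"delta_rot": [0,0,0],"jaw": 5},
    {"offset": [0,0.3,0],"delta_rot": [0,0,0],"jaw": 5},
    {"offset": [0,0.4,0],"delta_rot": [0,0,0],"jaw": 5},
    {"offset": [0,0.5,0],"delta_rot": [0,0,0],"jaw": 5},
    {"offset": [0,0.5,0],"delta_rot": [0,0,0],"jaw": 5},
    {"offset": [0,0.5,0],"delta_rot": [0,0,0],"jaw": 5},
    {"offset": [0,0.5,0],"delta_rot": [0,0,0],"jaw": 5},
  ],
)

```text
time: 16.68
position: [0.6197, 0.1752, -0.0113]
tool_rot: [0.731, 0.682, -0.005, -0.004]
ft_force: [-14.1, 1.8, 12.3]
grip_width: 0.0502
```

```bash
python3 go.py
python3 - <<'E'
from h import *
for n,r in(("scene",(180,330,180,380)),("top",(160,220,260,320))):
    im=camera(n)[:,:,::-1]; cv2.imwrite(f"pics/{n}16.png",im)
    c=cv2.resize(im[r[0]:r[1],r[2]:r[3]],None,fx=4 if n=="scene" else 9,fy=4 if n=="scene" else 9,interpolation=cv2.INTER_CUBIC)
    cv2.imwrite(f"pics/{n}16c.png",cv2.convertScaleAbs(c,alpha=1.4,beta=20))
E
```

```text
t 16.68 pos [ 0.6197  0.1752 -0.0113] yaw 86.0 F [-14.1   1.8  12.3] w 0.0502
```

View pics/top16c.png

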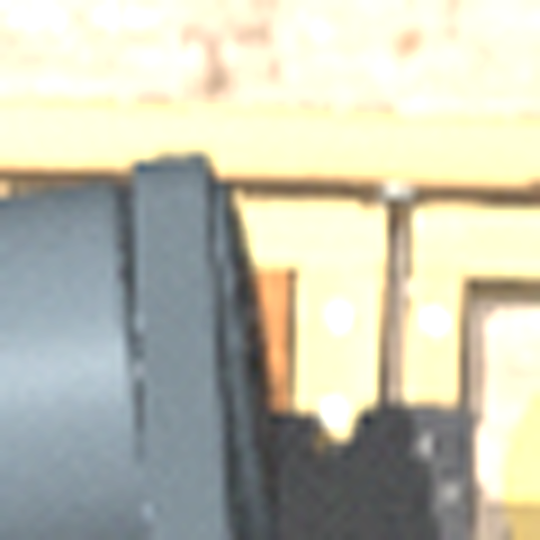

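View pics/scene16c.png

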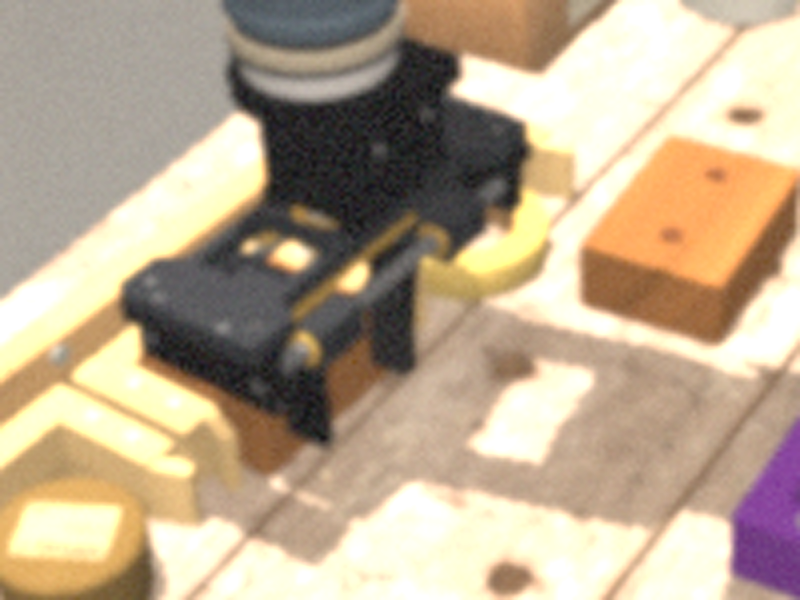

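The TCP stopped at x = 0.6197 and the force rose from 6.5 N to 14 N with no further motion, so the block is against the stop. To be sure of a firm horizontal press, I'll ease off the downward load a little and push slightly more.

>>> drive_tool(
  plan=[
    {"offset": [0,0.1,-0.1],"delta_rot": [0,0,0],"jaw": 5},
    {"offset": [0,0.2,-0.2],"delta_rot": [0,0,0],"jaw": 5},
    {"offset": [0,0.3,-0.2],"delta_rot": [0,0,0],"jaw": 5},
    {"offset": [0,0.4,-0.2],"delta_rot": [0,0,0],"jaw": 5},
    {"offset": [0,0.4,-0.2],"delta_rot": [0,0,0],"jaw": 5},
    {"offset": [0,0.4,-0.2],"delta_rot": [0,0,0],"jaw": 5},
    {"offset": [0,0.4,-0.2],"delta_rot": [0,0,0],"jaw": 5},
    {"offset": [0,0.4,-0.2],"delta_rot": [0,0,0],"jaw": 5},
  ],
)

```text
time: 17.45
position: [0.6194, 0.1752, -0.0112]
tool_rot: [0.731, 0.682, -0.008, -0.007]
ft_force: [-17.3, 2.2, 7.2]
grip_width: 0.0502
```

```bash
python3 go.py
```

```text
t 17.45 pos [ 0.6194  0.1752 -0.0112] yaw 85.98 F [-17.3   2.2   7.2] w 0.0502
```

>>> drive_tool(
  plan=[
    {"offset": [0,0.1,-0.1],"delta_rot": [0,0,0],"jaw": 5},
    {"offset": [0,0.2,-0.2],"delta_rot": [0,0,0],"jaw": 5},
    {"offset": [0,0.3,-0.2],"delta_rot": [0,0,0],"jaw": 5},
    {"offset": [0,0.3,-0.2],"delta_rot": [0,0,0],"jaw": 5},
    {"offset": [0,0.3,-0.2],"delta_rot": [0,0,0],"jaw": 5},
    {"offset": [0,0.3,-0.2],"delta_rot": [0,0,0],"jaw": 5},
    {"offset": [0,0.3,-0.2],"delta_rot": [0,0,0],"jaw": 5},
    {"offset": [0,0.3,-0.2],"delta_rot": [0,0,0],"jaw": 5},
  ],
)

```text
time: 18.12
position: [0.6191, 0.1752, -0.011]
tool_rot: [0.731, 0.682, -0.011, -0.01]
ft_force: [-19.8, 2.6, 1.9]
grip_width: 0.05
```

>>> drive_tool(
  plan=[
    {"offset": [0,-0.5,0.1],"delta_rot": [0,0,0],"jaw": 5},
    {"offset": [0,-1.0,0.2],"delta_rot": [0,0,0],"jaw": 5},
    {"offset": [0,-1.6,0.2],"delta_rot": [0,0,0],"jaw": 5},
    {"offset": [0,-2.4,0.2],"delta_rot": [0,0,0],"jaw": 5},
    {"offset": [0,-4,0],"delta_rot": [0,0,0],"jaw": 5},
    {"offset": [0,-6,-2],"delta_rot": [0,0,0],"jaw": 5},
    {"offset": [0,-8,-5],"delta_rot": [0,0,0],"jaw": 5},
    {"offset": [0,-10,-9],"delta_rot": [0,0,0],"jaw": 5},
  ],
)

```text
time: 18.78
position: [0.5341, 0.1808, 0.0796]
tool_rot: [0.732, 0.682, -0.001, -0.0]
ft_force: [0.4, -0.7, -0.7]
grip_width: 0.0498
```

```bash
python3 go.py 0.47 -0.1 0.15 86
python3 - <<'E'
from h import *
for n,r in(("scene",(180,330,180,380)),("top",(160,220,220,320))):
    im=camera(n)[:,:,::-1]; cv2.imwrite(f"pics/{n}17.png",im)
    k=4 if n=="scene" else 8
    c=cv2.resize(im[r[0]:r[1],r[2]:r[3]],None,fx=k,fy=k,interpolation=cv2.INTER_CUBIC)
    cv2.imwrite(f"pics/{n}17c.png",c)
E
```

```text
t 18.78 pos [0.5341 0.1808 0.0796] yaw 85.96 F [ 0.4 -0.7 -0.7] w 0.0498
off [-28.46  -4.42  -7.03] rot [-0.06  0.02 -0.04] len 29.65
```

View pics/top17c.png

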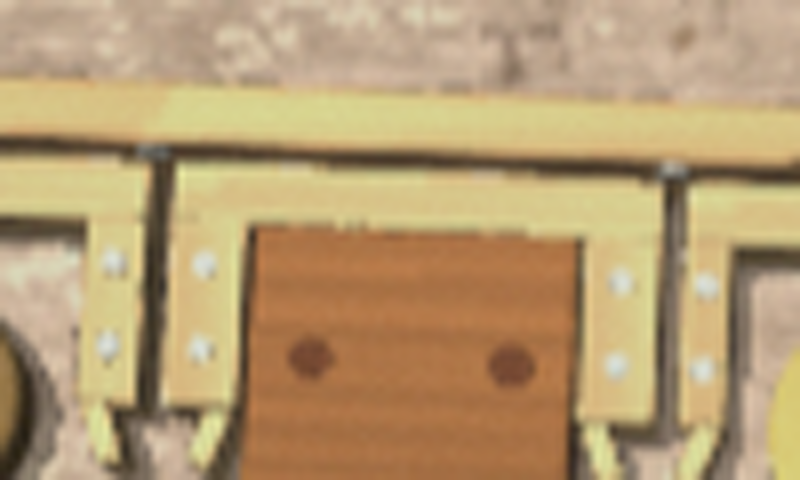

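View pics/scene17c.png

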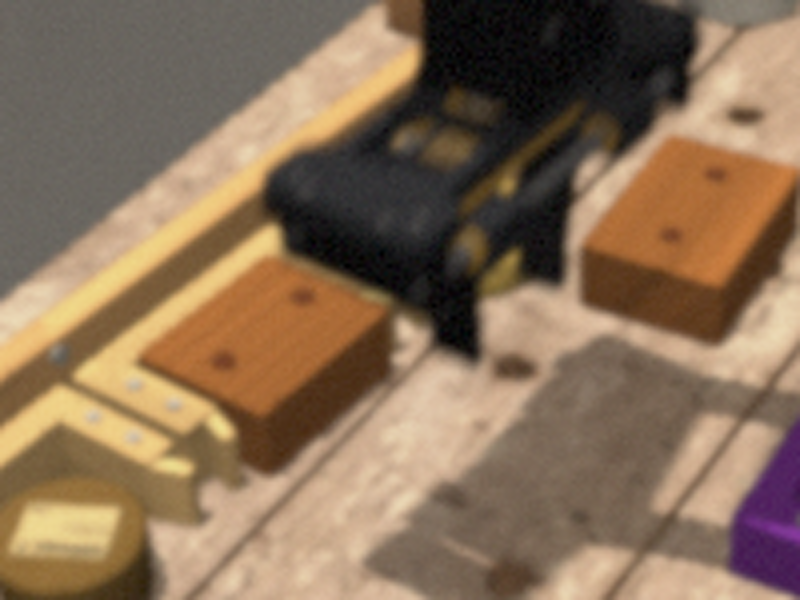

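Top view: the block's front edge is flush with the stop (crop y 225–237), with thin, even gaps at both cheeks (x about 250 and 580). I'll raise the tool clear, check that the other objects haven't moved, and hand in.

>>> drive_tool(
  plan=[
    {"offset": [0,-2,-2],"delta_rot": [0,0,0],"jaw": 5},
    {"offset": [0,-4,-4],"delta_rot": [0,0,0],"jaw": 5},
    {"offset": [0,-5,-6],"delta_rot": [0,0,0],"jaw": 5},
    {"offset": [0,-5,-8],"delta_rot": [0,0,0],"jaw": 5},
    {"offset": [0,-5,-8],"delta_rot": [0,0,0],"jaw": 5},
    {"offset": [0,-5,-8],"delta_rot": [0,0,0],"jaw": 5},
    {"offset": [0,-5,-8],"delta_rot": [0,0,0],"jaw": 5},
    {"offset": [0,-5,-8],"delta_rot": [0,0,0],"jaw": 5},
  ],
)

```text
time: 19.55
position: [0.4852, 0.1844, 0.159]
tool_rot: [0.732, 0.682, -0.0, -0.0]
ft_force: [-0.2, -0.0, -1.1]
grip_width: 0.0499
```

Run:
```python
from h import *
im=camera("top")[:,:,::-1].copy(); cv2.imwrite("pics/top18.png",im)
a=cv2.imread("pics/top0.png")
f=lambda p:[((x+.5)/8-.5+220,(y+.5)/8-.5+160) for x,y in p]
B=ray("top",f([(252,226),(578,238)]),.04);d=B[0]-B[1]
O=np.array([.7064,.1709]);t=np.radians(-4);ex=np.array([np.cos(t),np.sin(t)]);ey=np.array([-ex[1],ex[0]])
print("front edge in stall frame mm: x",((B-O)@ex*1000).round(1),"y",((B-O)@ey*1000).round(1),"yaw",np.degrees(np.arctan2(-d[0],d[1])))
for nm,(x0,y0,x1,y1) in dict(tin=(190,190,226,228),tape=(312,192,358,236),wide=(326,238,386,282),med=(392,290,446,332)).items():
    A=im[y0-8:y1+8,x0-8:x1+8];r=cv2.matchTemplate(A,a[y0:y1,x0:x1],cv2.TM_CCOEFF_NORMED);_,v,_,l=cv2.minMaxLoc(r);print(nm,round(v,2),"shift px",l[0]-8,l[1]-8)
```

```text
front edge in stall frame mm: x [-0.8 -0.6] y [ 45.5 -46.2] yaw -3.88945061284987
tin 1.0 shift px 0 0
tape 1.0 shift px 0 0
wide 0.99 shift px 0 0
med 1.0 shift px 0 0
```

```bash
python3 -c "
from rig import *
print(hand_in())"
```

```text
the job is handed in; nothing more can be done
None
```

I slid the 92 mm block into the empty middle stall and pressed it home, then handed in at about 19.6 s. The hand-in reported no verdict.

**Choosing the block:** The middle stall's gap measured about 95 mm, so it is the narrow stall; the other two measured about 103 and 112 mm. The narrow block was the one nearest the wax tin.

**Moving it:** I gripped the block without lifting it and slid it to the stall mouth. Then I pushed it in from behind with both fingers. Against the stop, the horizontal wrist force rose from 6.5 N to about 20 N while the tool stopped advancing.

**Last checks:**
- **Position:** The block's front edge is about 0.7 mm from the end stop, about 0.4 mm off centre and about 0.1° off square.
- **Other objects:** The tin, the tape roll and the other two blocks show no shift in the top view.
- **Robot:** The tool is clear of everything.

**What went wrong on the way:**
- **First grasp:** It closed to 70 mm above the block, because the real fingertips sit about 30 mm higher than the reported tool point.
- **First push:** For the same reason, the fingers pressed on the block's top with up to about 17 N and dragged it forward 3–4 mm. I lifted off, lowered the tool and pushed again.

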